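Load the tape dispenser, lock its keeper and pull-test every roll

ROBOT

A 6-joint arm with a two-finger parallel gripper is mounted at the origin on the work surface. World frame = base frame: x ahead of the robot, y to its left, z up, the work surface at z = 0. Lengths are in m, angles in rad, forces in N, time in s.
With the tool pointing down it reaches from about 0.275 to 0.825 m from the base axis. Payload 4.9 kg.
Tool frame: the origin (TCP) lies midway between the tips of the shut fingers; the grasp point (between the pads) lies 19 mm behind it (grip_point_offset is the distance from the TCP to the grasp point, in m); z points along the fingers, x is the direction in which the jaws open and shut, and the axes are right-handed (so a half turn about z gives the same grasp; the last joint's range is limited). The gripper opens to 85 mm and grips with 20 to 120 N. Pads are 22 mm wide; open, the fingers measure 114 mm over their backs; the gripper's body (76 mm by 85 mm) begins 54 mm behind the grasp point. The pads swing forward as they close: fully open they stand 13 mm farther back than shut.
Start: joints at [1.01, 0.326, -0.193, 1.052, 0, 1.437], TCP at [0.228, 0.501, 0.196] pointing down, gripper open.
Joint ranges: [-2.65, 2.65], [-0.97, 1.79], [-1.3, 1.35], [-1.93, 2.1], [-1.47, 1.37], [-3.14, 3.14]. Speed limits (rad/s): [2.57, 2.57, 3.14, 3.14, 3.14, 3.14].

INTERFACE

Orientations are given as a rotation vector (axis times angle).
In Python, from cell import * gives the robot as it stands. Calls block until the motion is done:
- movep(position, orientation): joint-space move of the TCP to a pose.
- move_l(position, velocity=0.15, rot=None, until_force=None): straight line of the TCP; rot=None keeps the orientation; velocity is the mean speed in m/s. With until_force (N) it stops when the force on the tool has changed by that much, and returns True; else False.
- set_joints(angles): joint-space move.
- let_go() and grab(newtons=None): open the fingers fully, or close them until they stop; newtons is the grip in N (None keeps the last).
- sleep(seconds).
- ik(position, orientation): joint angles nearest the present ones, or None.
- get_state(): the state.
- grab_frame(name): name is "scene" or "top" or "wrist"; returns a dict with "img" (384x512x3 uint8, red, green, blue), "fx", "fy", "cx", "cy" (pixels), "k1" (the pictures are not rectified: a ray, as slopes to the right and down, at radius r is drawn at 1 + k1 r^2 times it, then the intrinsics apply), "cam_to_world" (4x4, takes a point from camera to world coordinates); the wrist camera has in their place "T_tool_cam" (4x4, takes a point from camera to tool coordinates, whose origin is the TCP and whose axes are the tool frame's). Camera axes: x right, y down, z forward; pixel columns grow to the right and rows downward; lengths in m; the calibration is good to about 2 mm. A picture is of the moment at which its call begins: read the wrist's pose just before it. There is no depth.
A pose or a line that the arm cannot do raises MotionError and nothing moves.
- sign_off(): hands the job in, once; it reports no verdict.
Trained networks look in the newest picture that a camera, given by its name, has taken for a name from the list of things; names that differ only in an ending like _2 or _b are one class to them, and where a whole thing is asked for, a point or a joint stands for the part that bears it (a point fixed in the world has none). Each returns a list of dicts, best first, with "score" (0 to 1); they miss things now and then, are a little off and sometimes report something else, mostly with a low value. They report only what shows in the picture. A call takes as long as a camera call. They do not tell look-alikes from the thing itself.
- spot_in(camera, name): "centre" ([column, row] in pixels, amid what is visible of it).
- silhouettes(camera, name): "mask" (384x512 bool, what is visible of it) and "centre" ([column, row] in pixels, amid what is visible of it).
- tip_of(camera, name): "centre" ([column, row] in pixels: a listed point, or the origin of a listed thing).
The state is a dict: "clock": time; "q": joint angles; "joint_velocities": joint speeds; "tau": joint torques, N m; "position": TCP position; "eef_rot": TCP orientation; "contact_force": force on the tool from outside, world axes, zero at the start; "wrist_torque": the same for the moment, N m; "finger_gap": opening from 0.0 (shut) to 1.0 (fully open).
Only numpy, scipy, OpenCV 4.12 (cv2) and the standard library are available. Lean on these libraries where they do the work, as an engineer would, in place of code of your own. Each camera call takes 0.05 s, during which the arm holds its last target.

TASK

Reload the tape dispenser: slide its steel keeper fully open, press every tape roll on the desk (two or three of them) down on its spring spindle into the bay that fits its length, and when all are in and let go, slide the keeper fully shut over them. Then prove that each roll is locked in, from the narrowest to the widest: grip it, pull it straight up against the keeper with about 10 N for a good second (never over 20 N), and let it go. Leave all rolls seated, the keeper shut and the other things on the desk where they are.

Things in the scene. Friction and masses are not known exactly. Their poses are not given: they have to be found in the camera images.
- dispenser: Grey desk-top tape dispenser, fixed: base 150 x 352 x 6 mm (x -55 to +95 mm), three bays in a row along y. Origin on the desk under the spindle axes; x points to its back (away from the tear strip), y to the narrow bay, z up. Cheeks 62 mm tall at the bays, 46 mm high rails behind them. The end cups are U slots 10 mm wide, 26 mm at the mouth, bottoms 38 mm up; their end walls flare out 7 mm at the top.
- keeper (a joint): Steel keeper: a cross bar behind the bays (52 to 60 mm behind the spindle axes when shut, top 54 mm up) with arms reaching over the pins in both cups of each bay (underside 48 mm up, 2 mm of play over a seated pin). Slides along the dispenser's x: 0 = shut, pins locked in; 0.026 m = fully open, at the back, slots clear. Stays where left, 2 N friction; rigid upwards.
- keeper_grip (a point): Centre of the keeper's black grip, 12.5 mm below its top: an upright block 16 mm (dispenser x) x 22 mm (y) x 32 mm tall, from 54.5 to 86.5 mm above the desk. Moves with the keeper.
- roll_narrow: Cream tape roll, diameter 50, width 15 mm, fixed on its spring spindle; 64 g; may be absent. Origin: roll centre; y along the spindle. Smooth 8 mm round-tipped pins: rigid at +y (tip 40 mm out), spring plunger at -y (tip 45 mm out free, 40 seated, travel 12; 0.5 N + 0.25 N/mm). Goes in either way round, pushed straight down (about 5 N; the flared cups compress it). Rests on its rim, origin 25 mm up.
- bay_narrow (a point): Centre of the narrow roll when seated in the bay that fits its spindle: 80 mm between the cups' end walls, 68 mm between cheeks. 42 mm above the desk.
- roll_mid: Cream tape roll, diameter 50, width 25 mm, fixed on its spring spindle; 74 g; may be absent. Origin: roll centre; y along the spindle. Smooth 8 mm round-tipped pins: rigid at +y (tip 50 mm out), spring plunger at -y (tip 55 mm out free, 50 seated, travel 12; 0.5 N + 0.25 N/mm). Goes in either way round, pushed straight down (about 5 N; the flared cups compress it). Rests on its rim, origin 25 mm up.
- bay_mid (a point): Centre of the middle-sized roll when seated in the bay that fits its spindle: 100 mm between the cups' end walls, 88 mm between cheeks. 42 mm above the desk.
- roll_wide: Cream tape roll, diameter 50, width 38 mm, fixed on its spring spindle; 89 g; may be absent. Origin: roll centre; y along the spindle. Smooth 8 mm round-tipped pins: rigid at +y (tip 60 mm out), spring plunger at -y (tip 65 mm out free, 60 seated, travel 12; 0.5 N + 0.25 N/mm). Goes in either way round, pushed straight down (about 5 N; the flared cups compress it). Rests on its rim, origin 25 mm up.
- bay_wide (a point): Centre of the wide roll when seated in the bay that fits its spindle: 120 mm between the cups' end walls, 108 mm between cheeks. 42 mm above the desk.
- espresso_cup: White porcelain espresso cup with a handle, 62 mm wide, 55 mm tall. Bystander. Origin: centre of its underside.
- binder_clip: Steel binder clip, 32 mm wide, 19 mm tall. Bystander. Origin: centre of its underside.
- glass_ball: Glass sphere, 60 mm, on a low cork ring, 64 mm tall overall. Bystander. Origin: centre of its underside.
- pencil: Wooden pencil, 175 mm, along its x axis. Bystander. Origin: centre of its underside.
- phone_case: Mint hard silicone phone case, 150 x 76 x 11 mm, lying open side up. Bystander. Origin: centre of its underside.
- eraser: Black eraser in a paper sleeve, 45 x 20 x 12 mm. Bystander. Origin: centre of its underside.
- notebook: Dark notebook, 105 x 148 x 14 mm. Bystander. Origin: centre of its underside.
Mind the look-alikes: they are no part of the job. Leave any pink or red look-alike of the roll_mid alone.

How it is judged:
By the outcome, as a careful person would: the job done as asked, in the order asked, and still so for the second after the job is handed in, with the robot touching nothing.
Of roll_narrow, roll_mid, roll_wide only 2 to 3 are there at a start; the rules pass over those that are not, and their reading is None.
At some moment in a run one of roll_narrow, roll_mid, roll_wide may be knocked a few centimetres aside while the robot is not near it.
Once in a run the grip may slacken for a moment while it holds something.
It also fails if it takes over 210 s, if anything falls off the work surface, if the arm or the gripper's body presses on something with over 40 N, if the wrist force passes 120 N, or if a joint passes its speed limit or range.

## Working session

There is one attempt and no reset: what is moved stays moved. The work goes in short steps, each a Python script; the robot and the scene stay as the last script left them, time stands still between calls to the robot, and variables do not carry over. Pictures are saved under pics/ and viewed, and the job is handed in when it is done.

```bash
ls; mkdir -p pics; python3 - <<'E'
from cell import *
import cv2
for n in ["scene","top","wrist"]:
    f=grab_frame(n); cv2.imwrite(f"pics/{n}0.png",f["img"][:,:,::-1])
    print(n,f["fx"],f["fy"],f["cx"],f["cy"],f["k1"]); print(f.get("cam_to_world",f.get("T_tool_cam")))
    for o in ["dispenser","keeper","roll_narrow","roll_mid","roll_wide","keeper_grip","bay_narrow","bay_mid","bay_wide"]:
        try: print(o,[(d["centre"],round(d["score"],2)) for d in tip_of(n,o)][:4])
        except Exception as e: print(o,e)
print(get_state())
E
```

```text
pics
scene 499.973171336549 499.973171336549 249.24739755560495 195.1280854763878 -0.18331749490865384
[[-0.75816506  0.50640571 -0.41077853  1.01837194]
 [ 0.65194941  0.60044644 -0.46306159  0.54056887]
 [ 0.01215347 -0.61888394 -0.78538842  1.0015168 ]
 [ 0.          0.          0.          1.        ]]
dispenser [([235.7, 234.7], 0.85)]
keeper it knows: bay_mid, bay_narrow, bay_wide, binder_clip, dispenser, eraser, espresso_cup, glass_ball, keeper_grip, notebook, pencil, phone_case, roll_mid, roll_narrow, roll_wide
roll_narrow [([135.0, 218.5], 0.7), ([292.3, 332.7], 0.49)]
roll_mid [([373.9, 210.7], 0.92), ([345.0, 244.7], 0.87), ([182.7, 120.7], 0.75), ([407.1, 252.9], 0.56)]
roll_wide [([283.2, 196.2], 0.86)]
keeper_grip [([207.3, 223.6], 0.58)]
bay_narrow [([274.1, 260.0], 0.87)]
bay_mid [([243.4, 229.5], 0.86)]
bay_wide [([204.9, 200.6], 0.94)]
top 405.7151646211478 405.7151646211478 257.87195230125144 194.23305310158173 -0.07800824337436803
[[ 0.02369789 -0.98414658  0.17576668  0.31687041]
 [-0.99962933 -0.02568366 -0.00903117 -0.0022947 ]
 [ 0.01340232 -0.17548751 -0.9843
[... 1322 characters left out ...]
wide []
{'clock': 1.35, 'q': array([ 1.00981467e+00,  3.26205616e-01, -1.92589178e-01,  1.05200565e+00,
        1.20966947e-05,  1.43660387e+00]), 'joint_velocities': array([ 8.97325220e-05, -5.39986725e-04, -5.60450146e-04,  1.83422484e-03,
       -8.70785352e-04,  4.87661495e-05]), 'tau': array([ 1.38925434e-04, -4.43334961e+01,  2.62755704e+01,  1.36476887e-03,
       -1.10462918e-04, -1.11714874e-05]), 'position': array([0.22766562, 0.50069045, 0.19558189]), 'eef_rot': array([-2.64150022e+00, -1.70059493e+00,  1.39135582e-05]), 'contact_force': array([-0.56550842, -0.57570507,  0.07111771]), 'wrist_torque': array([ 0.01880212, -0.01923563,  0.04755156]), 'finger_gap': 1.0026468362735568}
```

View pics/scene0.png

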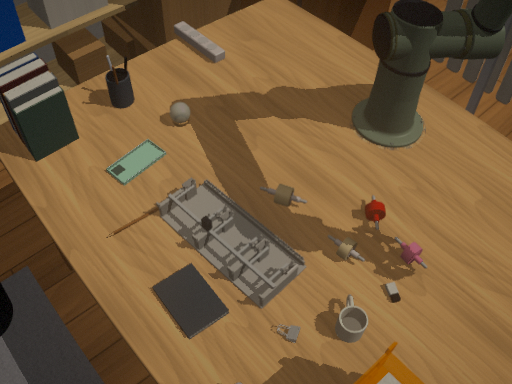

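View pics/top0.png

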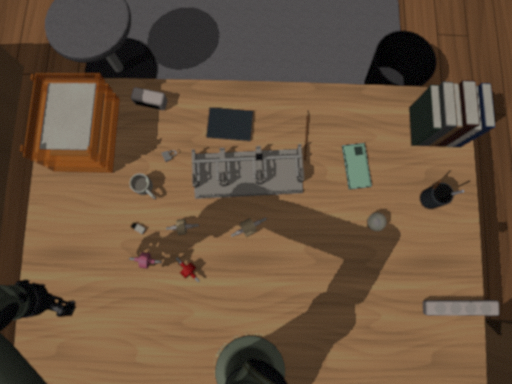

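View pics/wrist0.png

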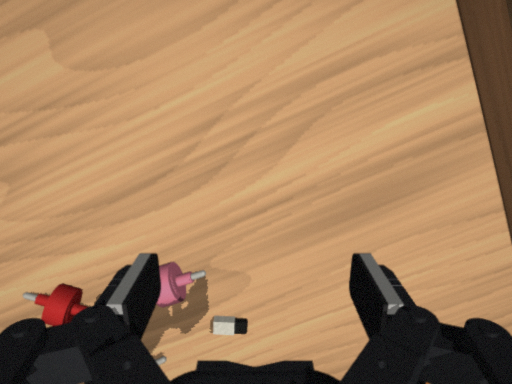

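```bash
cat > h.py <<'E'
from cell import *
import numpy as np, cv2
from scipy.spatial.transform import Rotation as R
def cam(n):
    st=get_state(); f=grab_frame(n)
    if "cam_to_world" in f: T=f["cam_to_world"]
    else:
        W=np.eye(4); W[:3,:3]=R.from_rotvec(st["eef_rot"]).as_matrix(); W[:3,3]=st["position"]; T=W@f["T_tool_cam"]
    f["T"]=np.array(T); f["K"]=np.array([[f["fx"],0,f["cx"]],[0,f["fy"],f["cy"]],[0,0,1.]]); f["D"]=np.array([f["k1"],0,0,0.]); return f
def p2w(f,px,z):
    u=cv2.undistortPoints(np.array(px,float).reshape(-1,1,2),f["K"],f["D"]).reshape(-1,2)
    d=np.c_[u,np.ones(len(u))]@f["T"][:3,:3].T; o=f["T"][:3,3]
    r=o+d*((z-o[2])/d[:,2])[:,None]; return r[0] if np.ndim(px)==1 else r
def w2p(f,P):
    Ti=np.linalg.inv(f["T"]); p,_=cv2.projectPoints(np.array(P,float).reshape(-1,1,3),cv2.Rodrigues(Ti[:3,:3])[0],Ti[:3,3],f["K"],f["D"]); return p.reshape(-1,2)
def save(f,n,crop=None,s=1,pts=()):
    im=f["img"][:,:,::-1].copy()
    if crop: c0,r0,c1,r1=crop; im=im[r0:r1,c0:c1]
    else: c0=r0=0
    im=cv2.resize(im,None,fx=s,fy=s,interpolation=cv2.INTER_CUBIC)
    for p in pts: cv2.drawMarker(im,(int((p[0]-c0)*s),int((p[1]-r0)*s)),(0,0,255),cv2.MARKER_CROSS,12,1)
    cv2.imwrite(f"pics/{n}.png",im)
def down(yaw):  # tool z down, tool x at yaw in world
    c,s=np.cos(yaw),np.sin(yaw)
    return R.from_matrix(np.array([[c,s,0],[s,-c,0],[0,0,-1]])).as_rotvec()
E
python3 - <<'E'
from h import *
np.set_printoptions(precision=4,suppress=True)
for n in ["scene","top"]:
    f=cam(n)
    for o,z in [("dispenser",0),("bay_narrow",.042),("bay_mid",.042),("bay_wide",.042),("keeper_grip",.074),("roll_narrow",.025),("roll_mid",.025),("roll_wide",.025),("espresso_cup",0),("binder_clip",0),("glass_ball",0),("pencil",0),("phone_case",0),("eraser",0),("notebook",0)]:
        for d in tip_of(n,o): print(n,o,round(d["score"],2),p2w(f,d["centre"],z))
    if n=="scene": save(f,"sc1",(240,160,440,320),4)
    save(f,"sc2",(150,170,310,310),5) if n=="scene" else save(f,"top1",(120,120,320,290),4)
E
```

```text
scene dispenser 0.71 [0.5914 0.0226 0.    ]
scene bay_narrow 0.97 [0.5946 0.1501 0.042 ]
scene bay_mid 0.73 [0.5939 0.0515 0.042 ]
scene bay_wide 0.66 [ 0.6106 -0.0844  0.042 ]
scene bay_wide 0.55 [ 0.6503 -0.0293  0.042 ]
scene keeper_grip 0.8 [ 0.66  -0.011  0.074]
scene roll_mid 0.87 [0.4386 0.2234 0.025 ]
scene roll_mid 0.76 [0.3383 0.3447 0.025 ]
scene roll_mid 0.61 [0.3023 0.2027 0.025 ]
scene roll_mid 0.17 [ 0.6652 -0.3224  0.025 ]
scene roll_wide 0.73 [0.4471 0.0245 0.025 ]
scene espresso_cup 0.84 [0.5741 0.3648 0.    ]
scene binder_clip 0.6 [0.6692 0.2952 0.    ]
scene glass_ball 0.9 [ 0.4727 -0.3803  0.    ]
scene pencil 0.71 [ 0.7546 -0.165   0.    ]
scene pencil 0.55 [ 0.597  -0.1058  0.    ]
scene pencil 0.25 [0.5719 0.1295 0.    ]
scene phone_case 0.94 [ 0.6555 -0.3318  0.    ]
scene eraser 0.55 [0.4337 0.3726 0.    ]
scene notebook 0.7 [0.7985 0.0893 0.    ]
top dispenser 0.69 [0.5964 0.0239 0.    ]
top bay_narrow 0.6 [0.5763 0.1381 0.042 ]
top bay_mid 0.95 [0.5949 0.035  0.042 ]
top bay_wide 0.92 [ 0.5998 -0.089   0.042 ]
top keeper_grip 0.71 [ 0.6581 -0.0189  0.074 ]
top roll_narrow 0.45 [ 0.6663 -0.0181  0.025 ]
top roll_mid 0.68 [0.428  0.2202 0.025 ]
top roll_mid 0.62 [0.2982 0.2028 0.025 ]
top roll_mid 0.53 [0.3322 0.3332 0.025 ]
top roll_wide 0.82 [0.4375 0.019  0.025 ]
top espresso_cup 0.61 [ 0.6184 -0.0921  0.    ]
top espresso_cup 0.59 [0.5753 0.3607 0.    ]
top binder_clip 0.66 [0.6625 0.291  0.    ]
top binder_clip 0.45 [0.4374 0.234  0.    ]
top glass_ball 0.58 [ 0.4581 -0.3881  0.    ]
top pencil 0.63 [0.434 0.376 0.   ]
top pencil 0.58 [0.5968 0.1522 0.    ]
top pencil 0.42 [ 0.7676 -0.1665  0.    ]
top phone_case 0.82 [ 0.6463 -0.3347  0.    ]
top eraser 0.45 [0.4257 0.3737 0.    ]
top notebook 0.9 [0.7896 0.0898 0.    ]
```

View pics/sc1.png

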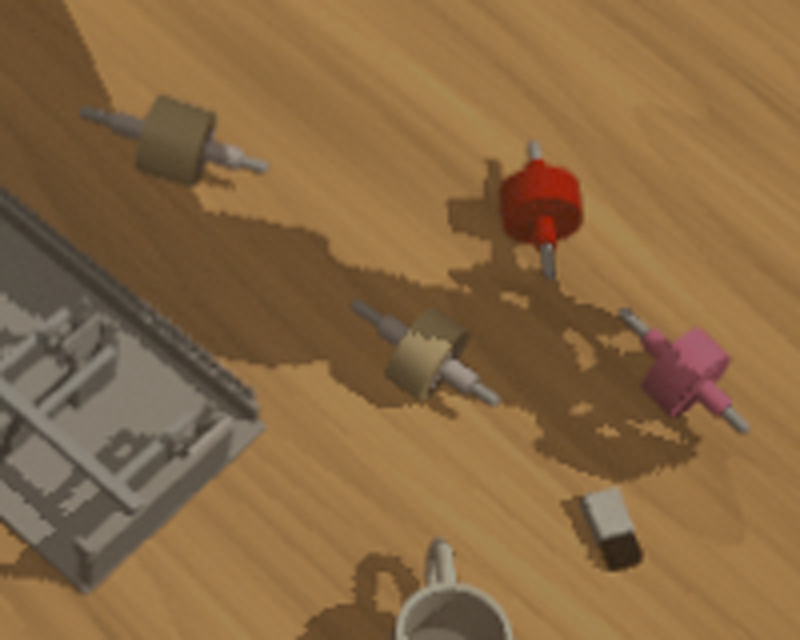

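View pics/sc2.png

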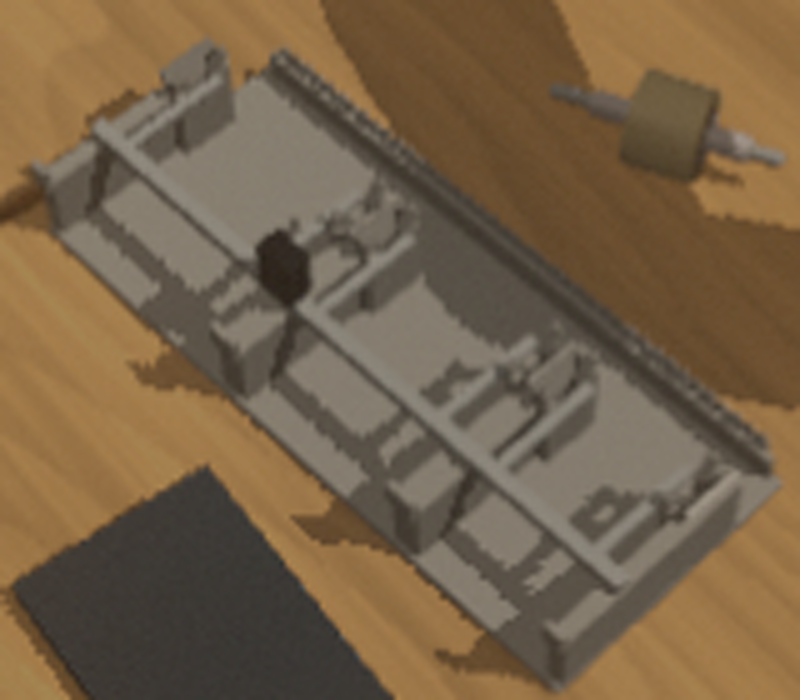

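View pics/top1.png

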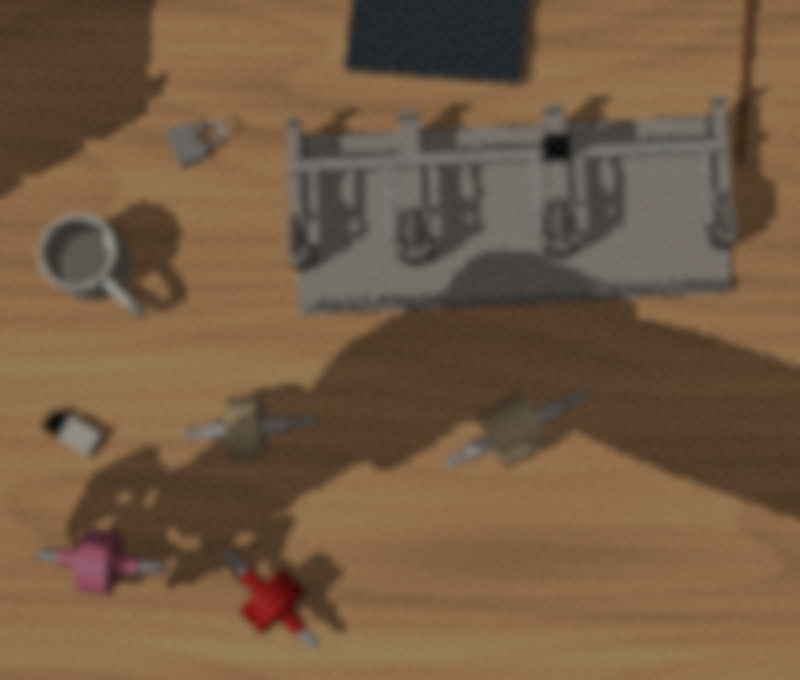

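```bash
python3 - <<'E'
from h import *
np.set_printoptions(precision=4,suppress=True)
for p in [(.39,.12,.25),(.44,.22,.04),(.44,.02,.04),(.6,.04,.06),(.6,-.09,.06),(.685,-.02,.07),(.659,-.02,.07)]:
    for y in (np.pi/2,-np.pi/2,np.pi/2+.05,0,np.pi): 
        q=ik(p,down(y)); print(p,round(y,2),q)
movep((.36,.12,.26),down(np.pi/2) if ik((.36,.12,.26),down(np.pi/2)) is not None else down(-np.pi/2))
f=cam("wrist"); save(f,"w1",s=1.5); print(get_state()["q"],get_state()["clock"],f["T"])
for o in ["roll_narrow","roll_mid","roll_wide","bay_narrow","bay_mid","bay_wide","keeper_grip"]:
    print(o,[(d["centre"],round(d["score"],2)) for d in tip_of("wrist",o)][:4])
E
```

```text
(0.39, 0.12, 0.25) 1.57 [ 0.1171  0.0237 -0.4237  1.1233  0.      0.1171]
(0.39, 0.12, 0.25) -1.57 [ 0.1171  0.0237 -0.4237  1.1233  0.     -3.0245]
(0.39, 0.12, 0.25) 1.62 [ 0.1171  0.0237 -0.4237  1.1233 -0.      0.0671]
(0.39, 0.12, 0.25) 0 [ 0.1171  0.0237 -0.4237  1.1233  0.      1.6879]
(0.39, 0.12, 0.25) 3.14 [ 0.1171  0.0237 -0.4237  1.1233  0.     -1.4537]
(0.44, 0.22, 0.04) 1.57 [ 0.3135  0.3905 -0.5509  0.6293  0.      0.3135]
(0.44, 0.22, 0.04) -1.57 [ 0.3135  0.3905 -0.5509  0.6293  0.     -2.8281]
(0.44, 0.22, 0.04) 1.62 [ 0.3135  0.3905 -0.5509  0.6293 -0.      0.2635]
(0.44, 0.22, 0.04) 0 [ 0.3135  0.3905 -0.5509  0.6293  0.      1.8843]
(0.44, 0.22, 0.04) 3.14 [ 0.3135  0.3905 -0.5509  0.6293  0.     -1.2573]
(0.44, 0.02, 0.04) 1.57 [-0.1225  0.3118 -0.6788  0.5802  0.     -0.1225]
(0.44, 0.02, 0.04) -1.57 [-0.1225  0.3118 -0.6788  0.5802  0.      3.0191]
(0.44, 0.02, 0.04) 1.62 [-0.1225  0.3118 -0.6788  0.5802 -0.     -0.1725]
(0.44, 0.02, 0.04) 0 [-0.1225  0.3118 -0.6788  0.5802  0.      1.4483]
(0.44, 0.02, 0.04) 3.14 [-0.1225  0.3118 -0.6788  0.5802  0.     -1.69
[... 1213 characters left out ...]
57 [-0.1422  0.6232 -0.0478  0.8998  0.      2.9994]
(0.659, -0.02, 0.07) 1.62 [-0.1422  0.6232 -0.0478  0.8998 -0.     -0.1922]
(0.659, -0.02, 0.07) 0 [-0.1422  0.6232 -0.0478  0.8998  0.      1.4286]
(0.659, -0.02, 0.07) 3.14 [-0.1422  0.6232 -0.0478  0.8998  0.     -1.713 ]
[ 0.1279 -0.0376 -0.4591  1.1494  0.0002  0.1269] 4.5083 [[ 0.0002  0.9469  0.3215  0.2768]
 [ 1.     -0.0003  0.0004  0.1211]
 [ 0.0005  0.3215 -0.9469  0.438 ]
 [ 0.      0.      0.      1.    ]]
roll_narrow []
roll_mid [([429.4, 118.1], 0.73)]
roll_wide [([336.0, 200.0], 0.6), ([175.3, 204.6], 0.58)]
bay_narrow [([274.6, 307.3], 0.69)]
bay_mid [([201.4, 309.3], 0.57)]
bay_wide []
keeper_grip [([160.2, 360.4], 0.56)]
```

View pics/w1.png

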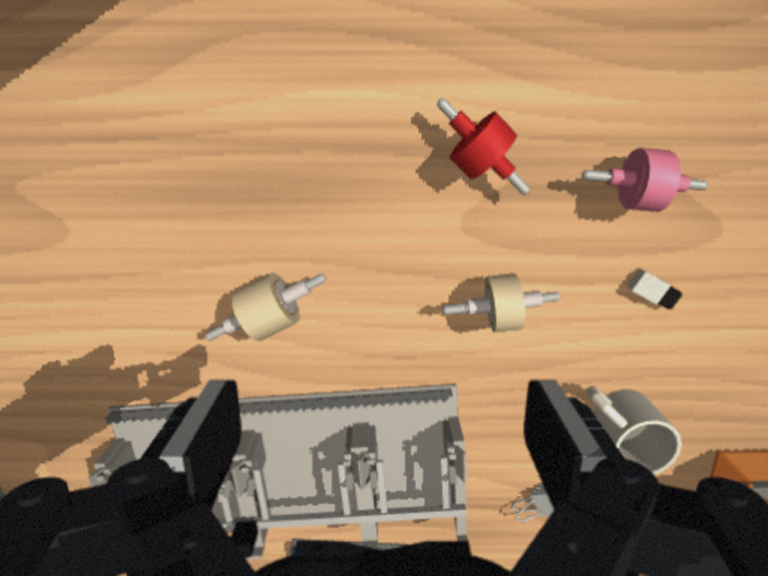

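```bash
cat >> h.py <<'E'
def look(X,Y,h,yaw=np.pi/2,z=.025):
    d=-.0835+.339*(h+.178-z); ty=np.array([np.sin(yaw),-np.cos(yaw)])
    p=np.array([X,Y])-d*ty; movep((p[0],p[1],h),down(yaw)); sleep(.3); return cam("wrist")
E
python3 - <<'E'
from h import *
np.set_printoptions(precision=4,suppress=True)
f=look(.432,.221,.16); save(f,"m1",s=1.5); print([ (d["centre"],p2w(f,d["centre"],.025),d["score"]) for d in tip_of("wrist","roll_mid")])
f=look(.44,.022,.16); save(f,"wd1",s=1.5); print([ (d["centre"],p2w(f,d["centre"],.025),d["score"]) for d in tip_of("wrist","roll_wide")])
f=look(.62,.035,.26,z=.05); save(f,"d1",s=1.5); np.savez("d1.npz",img=f["img"],T=f["T"],K=f["K"],D=f["D"])
for o in ["bay_narrow","bay_mid","bay_wide","keeper_grip","dispenser"]:
  z={"keeper_grip":.074,"dispenser":0}.get(o,.042)
  print(o,[ (d["centre"],p2w(f,d["centre"],z),d["score"]) for d in tip_of("wrist",o)])
print(get_state()["clock"])
E
```

```text
[([233.8, 45.6], array([0.3027, 0.2035, 0.025 ]), 0.87), ([382.6, 75.6], array([0.3275, 0.3362, 0.025 ]), 0.79), ([260.4, 190.5], array([0.4363, 0.2271, 0.025 ]), 0.56)]
[([248.3, 186.2], array([0.4385, 0.0176, 0.025 ]), 0.83)]
bay_narrow [([349.4, 164.7], array([0.5919, 0.1519, 0.042 ]), 0.9), ([503.1, 139.4], array([0.5604, 0.3354, 0.042 ]), 0.38)]
bay_mid [([262.1, 164.5], array([0.5916, 0.045 , 0.042 ]), 0.76), ([424.8, 27.6], array([0.4384, 0.2206, 0.042 ]), 0.22)]
bay_wide [([161.6, 175.2], array([ 0.6051, -0.0793,  0.042 ]), 0.6)]
keeper_grip [([213.8, 222.9], array([ 0.655 , -0.0129,  0.074 ]), 0.7), ([290.0, 281.4], array([0.7367, 0.0808, 0.074 ]), 0.52)]
dispenser [([245.4, 161.5], array([0.5984, 0.0234, 0.    ]), 0.85), ([436.9, 210.0], array([0.6695, 0.2955, 0.    ]), 0.37)]
8.4917
```

View pics/m1.png

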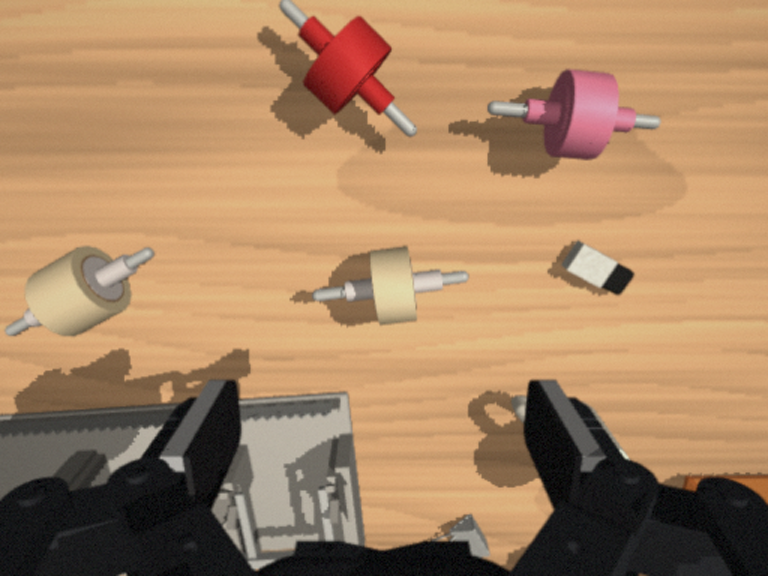

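View pics/wd1.png

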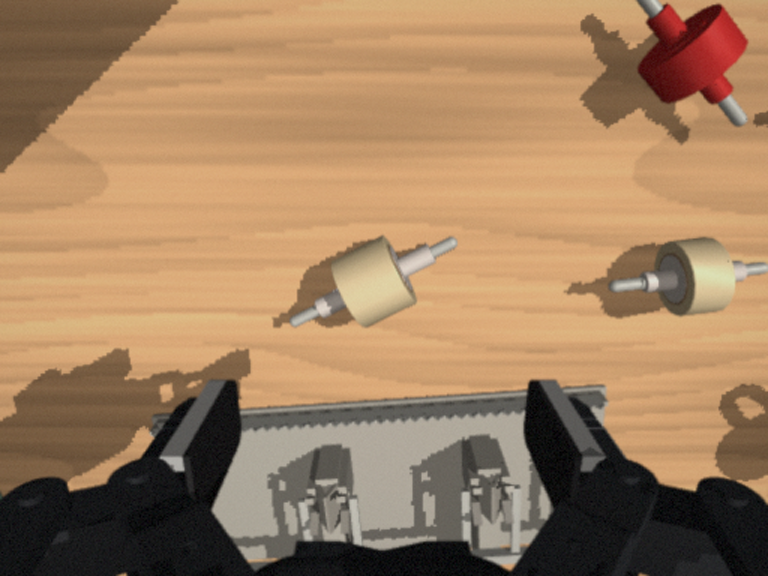

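View pics/d1.png

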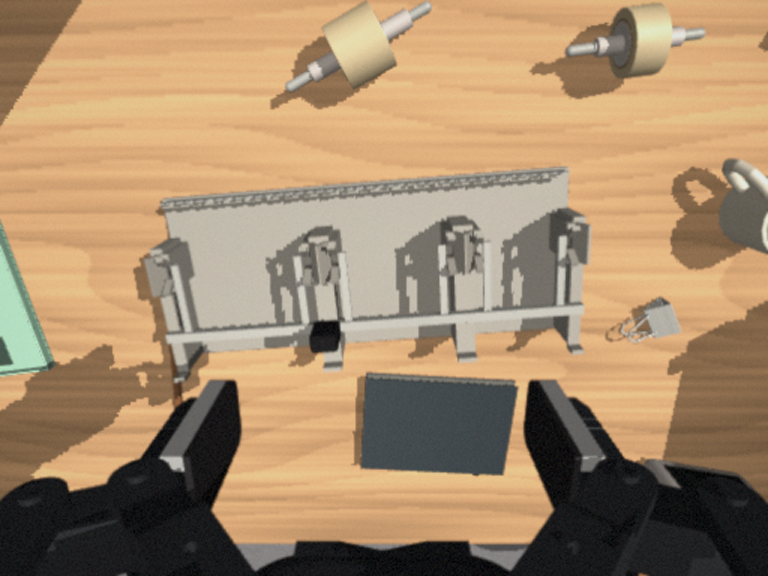

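```bash
python3 - <<'E'
from h import *
np.set_printoptions(precision=4,suppress=True)
for n,y in [("bn",.14),("bm",.045),("bw",-.08)]:
    f=look(.625,y,.17,z=.05); save(f,n,s=1.55); np.savez(n+".npz",img=f["img"],T=f["T"],K=f["K"],D=f["D"])
print(get_state()["clock"])
E
```

```text
11.2
```

View pics/bm.png

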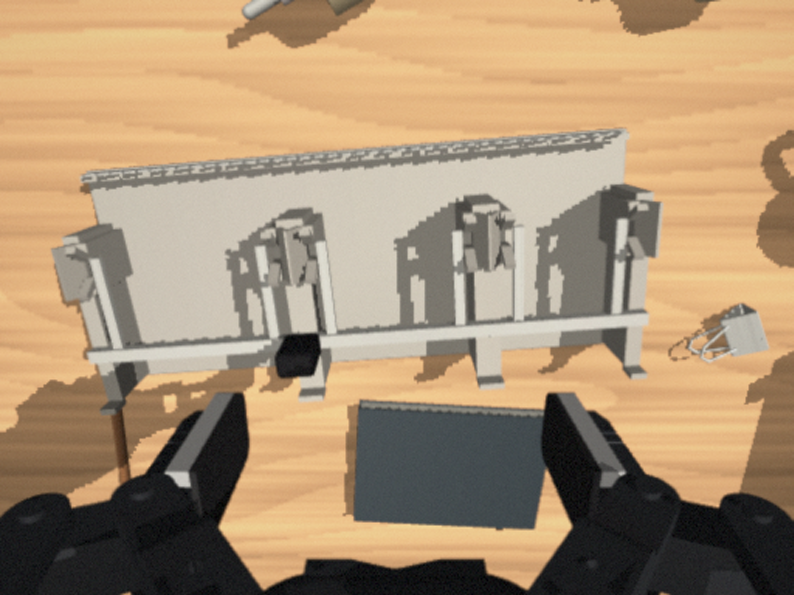

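View pics/bw.png

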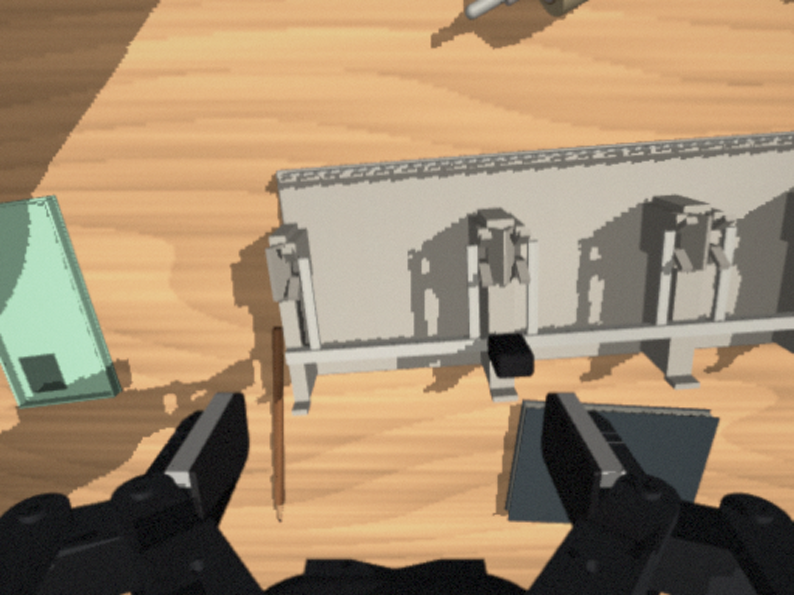

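View pics/bn.png

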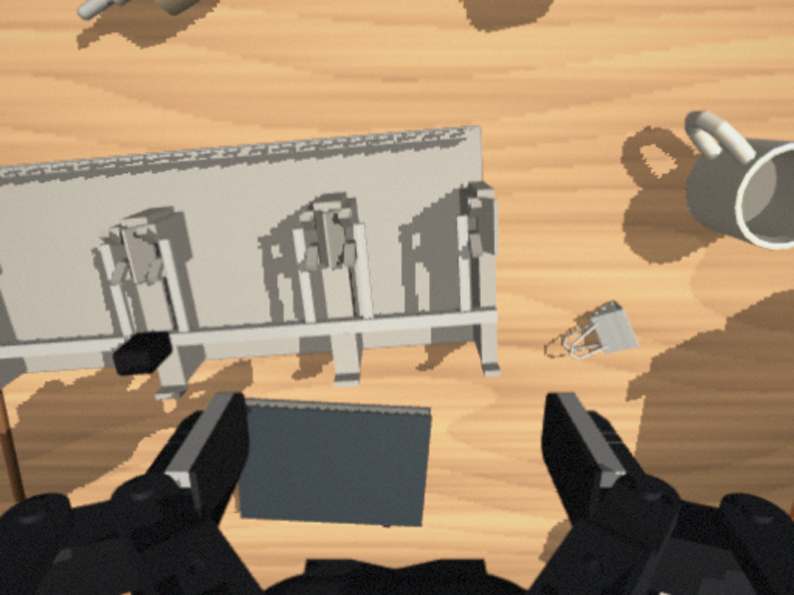

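```bash
python3 - <<'E'
import numpy as np,cv2
for n,c in [("bm",(30,75,430,265)),("bw",(160,85,500,265))]:
    im=np.load(n+".npz")["img"][:,:,::-1]; c0,r0,c1,r1=c
    for k,(a,b) in enumerate([(c0,(c0+c1)//2+10),((c0+c1)//2-10,c1)]):
        o=cv2.resize(im[r0:r1,a:b],None,fx=3.6,fy=3.6,interpolation=cv2.INTER_CUBIC)
        for x in range((a+9)//10*10,b,10):
            X=int((x-a+.5)*3.6); cv2.line(o,(X,0),(X,6 if x%50 else 14),(0,0,255),1)
            if x%20==0: cv2.putText(o,str(x),(X-10,24),0,.35,(0,0,255),1)
        for y in range((r0+9)//10*10,r1,10):
            Y=int((y-r0+.5)*3.6); cv2.line(o,(0,Y),(6,Y),(0,0,255),1)
            if y%20==0: cv2.putText(o,str(y),(8,Y+4),0,.35,(0,0,255),1)
        cv2.imwrite(f"pics/{n}_z{k}.png",o); print(o.shape)
E
```

```text
(684, 756, 3)
(684, 756, 3)
(648, 648, 3)
(648, 648, 3)
```

View pics/bm_z0.png

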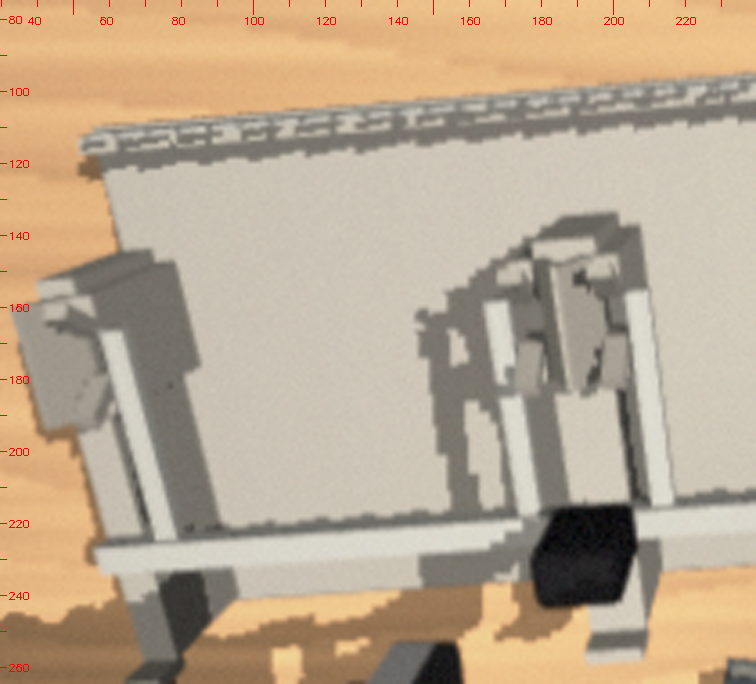

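View pics/bm_z1.png

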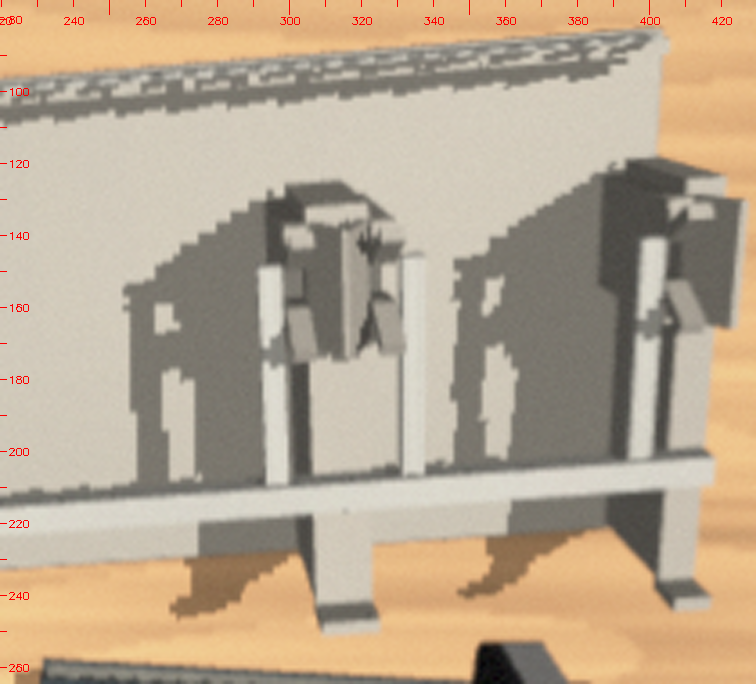

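View pics/bw_z0.png

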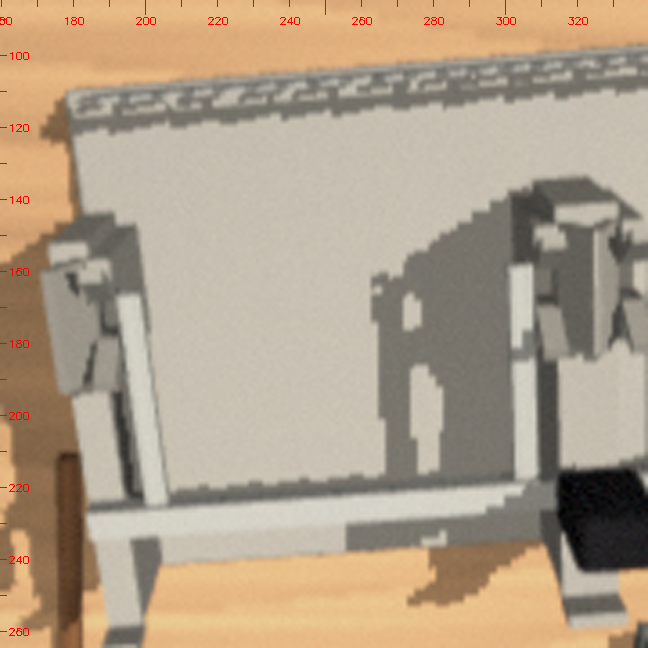

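```bash
python3 - <<'E'
from h import *
np.set_printoptions(precision=4,suppress=True)
L=lambda n:dict(np.load(n+".npz"))
def g(n,l,px,z): print(n,l,z,p2w(L(n),px,z))
for l,px in [("armtip W-",(62.5,166.5)),("W+",(168,158)),("M-",(207,156)),("M+",(294.5,148.5)),("N-",(334.5,145.5)),("N+",(400.5,140.5))]: g("bm",l,px,.052)
for l,px in [("armtip W-",(195.5,166.5)),("W+",(304,158))]: g("bw",l,px,.052)
for l,px in [("bar front L",(78,225)),("bar frontR",(390,202)),("bar rearR",(418,208.5)),("bar rearL",(60,233))]: g("bm",l,px,.054)
g("bm","bar endR",(418,204),.054); g("bm","bar endL",(58,229),.054)
g("bm","base front R inner",(402,96),.006); g("bm","base front L",(60,122),.006); g("bw","base front L",(181,121),.006)
g("bm","strip top R",(404,85),.02);g("bm","strip top L",(55,113),.02)
g("bm","base back L",(95,241),.006);g("bm","base back R",(380,222),.006)
g("bm","grip top c",(192,222),.0865); g("bw","gt",(326,222),.0865)
E
```

```text
bm armtip W- 0.052 [ 0.6038 -0.1302  0.052 ]
bm W+ 0.052 [ 0.5959 -0.032   0.052 ]
bm M- 0.052 [0.594  0.0036 0.052 ]
bm M+ 0.052 [0.587  0.0828 0.052 ]
bm N- 0.052 [0.5842 0.1186 0.052 ]
bm N+ 0.052 [0.5795 0.1776 0.052 ]
bw armtip W- 0.052 [ 0.604  -0.1322  0.052 ]
bw W+ 0.052 [ 0.5959 -0.0331  0.052 ]
bm bar front L 0.054 [ 0.662  -0.1247  0.054 ]
bm bar frontR 0.054 [0.6378 0.175  0.054 ]
bm bar rearR 0.054 [0.6445 0.2028 0.054 ]
bm bar rearL 0.054 [ 0.6707 -0.144   0.054 ]
bm bar endR 0.054 [0.6399 0.2021 0.054 ]
bm bar endL 0.054 [ 0.6664 -0.1452  0.054 ]
bm base front R inner 0.006 [0.5435 0.1933 0.006 ]
bm base front L 0.006 [ 0.5693 -0.1517  0.006 ]
bw base front L 0.006 [ 0.5687 -0.1527  0.006 ]
bm strip top R 0.02 [0.5327 0.1878 0.02  ]
bm strip top L 0.02 [ 0.5588 -0.1469  0.02  ]
bm base back L 0.006 [ 0.7047 -0.1364  0.006 ]
bm base back R 0.006 [0.6805 0.1879 0.006 ]
bm grip top c 0.0865 [ 0.6438 -0.0068  0.0865]
bw gt 0.0865 [ 0.6438 -0.0168  0.0865]
```

View pics/bw_z1.png

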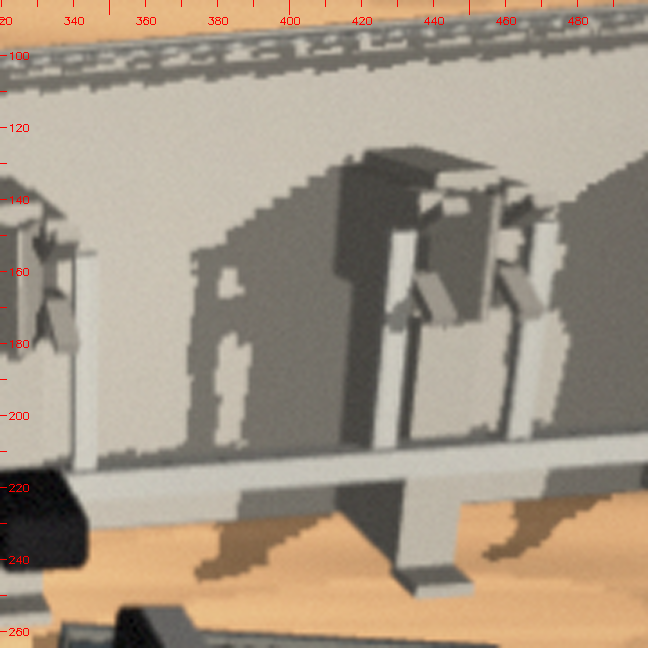

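```bash
cat >> h.py <<'E'
YW=.0765
ex=np.array([np.cos(YW),np.sin(YW)]); ey=np.array([-np.sin(YW),np.cos(YW)])
def D2(s,t,z): p=s*ex+t*ey; return np.array([p[0],p[1],z])
S0=.598; TB={"wide":-.1272,"mid":-.0017,"narrow":.1035}
def st(p): return float(np.dot(p[:2],ex)),float(np.dot(p[:2],ey))
def info(l=""):
    s=get_state(); print(l,"t=%.2f"%s["clock"],"pos",np.round(s["position"],4),"st",np.round(st(s["position"]),4),"F",np.round(s["contact_force"],2),"gap %.3f"%s["finger_gap"])
E
python3 - <<'E'
from h import *
np.set_printoptions(precision=4,suppress=True)
ro=down(YW)
movep(D2(.654,-.0605,.13),ro); f=cam("wrist"); save(f,"g0",s=1.5)
move_l(D2(.654,-.0605,.067),.1); info("down")
E
```

```text
down t=13.47 pos [ 0.6572 -0.0104  0.0675] st [ 0.6544 -0.0606] F [-0.04  0.14 -0.01] gap 1.003
```

View pics/g0.png

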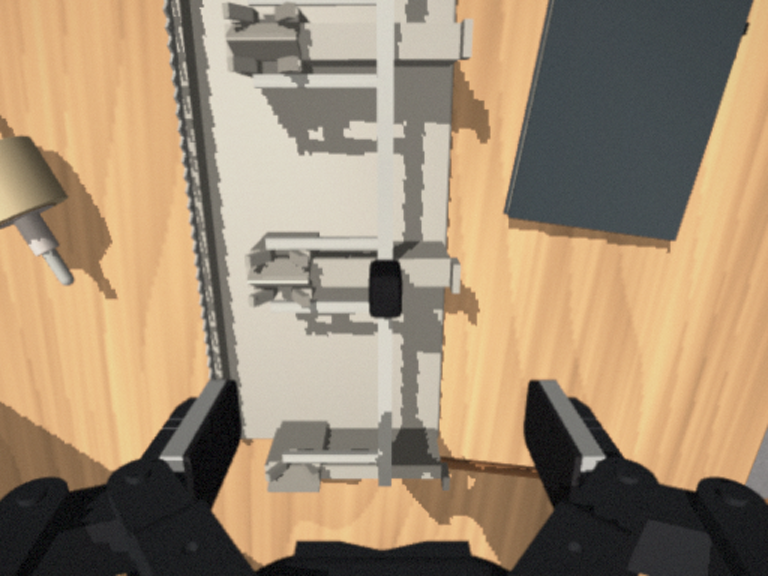

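```bash
python3 - <<'E'
from h import *
grab(30); info("grab"); a=get_state()["position"]
s,t=st(a)
r=move_l(D2(s+.030,t,a[2]),.03,until_force=9); info("open %s"%r)
sleep(.2); info()
f=cam("wrist"); save(f,"g1",s=1.5)
E
```

```text
grab t=14.23 pos [ 0.6567 -0.0103  0.067 ] st [ 0.654  -0.0605] F [-0.37 -0.46 -0.78] gap 0.001
open False t=15.38 pos [ 0.6864 -0.0081  0.067 ] st [ 0.6838 -0.0605] F [-0.32  0.57  0.01] gap -0.002
 t=15.58 pos [ 0.6865 -0.0081  0.067 ] st [ 0.6839 -0.0605] F [-0.11  0.24 -0.77] gap 0.000
```

View pics/g1.png

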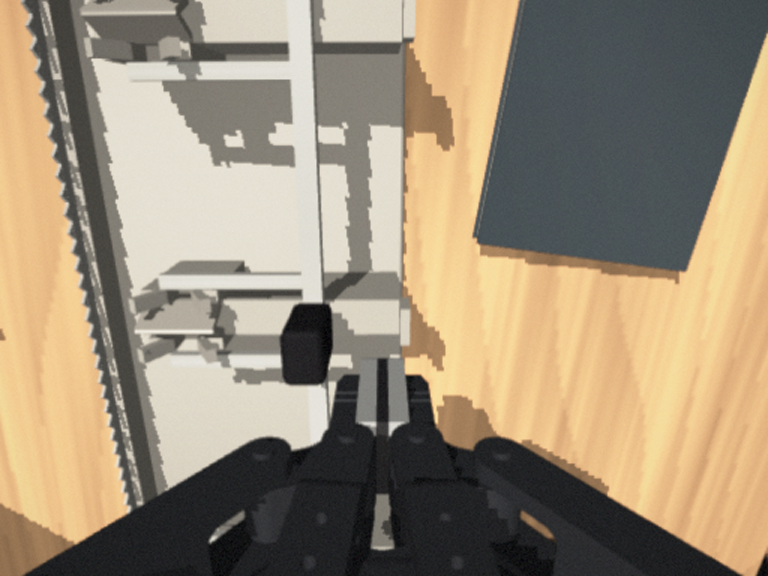

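```bash
python3 - <<'E'
from h import *
f=cam("wrist")
for px,z in [((309/1.5,350/1.5),.0865),((309/1.5,383/1.5),.0865)]:
    p=p2w(f,px,z); print(p,st(p))
print([ (d["centre"],st(p2w(f,d["centre"],.074)),d["score"]) for d in tip_of("wrist","keeper_grip")])
# arms
for px in [(215,69.5),(225,281),(250,361)]:
    p=p2w(f,(px[0]/1.5,px[1]/1.5),.052); print(p,st(p))
print(f["T"], get_state()["eef_rot"], get_state()["position"])
E
```

```text
[ 0.66021026 -0.00541545  0.0865    ] (0.6578654649732089, -0.055856447342184715)
[ 0.66058295 -0.0185542   0.0865    ] (0.6572329268785381, -0.06898525635042503)
[([207.4, 227.3], (0.6568233918284687, -0.058304864904815734), 0.66)]
[0.61912953 0.08542995 0.052     ] (0.6238477821523982, 0.037862867511405766)
[0.6209219  0.00557066 0.052     ] (0.6195316319755724, -0.041899842875301324)
[ 0.63076728 -0.03014223  0.052     ] (0.6266188397787055, -0.07826071874208675)
[[ 9.97129112e-01  7.15909959e-02  2.46630063e-02  6.79640246e-01]
 [ 7.57190854e-02 -9.44433495e-01 -3.19862461e-01  7.51359553e-02]
 [ 3.93297145e-04  3.20811632e-01 -9.47142937e-01  2.45056246e-01]
 [ 0.00000000e+00  0.00000000e+00  0.00000000e+00  1.00000000e+00]] [3.13928451e+00 1.20160222e-01 5.97685874e-05] [ 0.68656953 -0.00803571  0.06701886]
```

```bash
python3 - <<'E'
from h import *
f=cam("wrist"); p=get_state()["position"]
for dt in (-.011,0,.011):
  for dz in (0,.02): print(dt,dz,w2p(f,[p+np.r_[dt*ey,dz]])*1.5)
save(f,"g2",(180,190,340,300),4.5)
f=cam("scene"); save(f,"g2s",(140,160,300,290),4.5)
E
```

```text
-0.011 0 [[383.1111756  363.57840386]]
-0.011 0.02 [[383.2692244  389.96292561]]
0 0 [[383.11705768 338.37705702]]
0 0.02 [[383.27908455 362.60819071]]
0.011 0 [[383.12303641 312.23272108]]
0.011 0.02 [[383.28919018 334.10990678]]
```

View pics/g2.png

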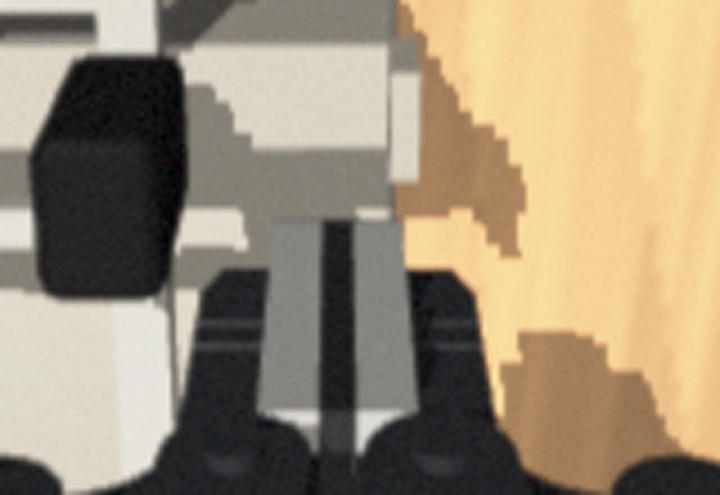

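View pics/g2s.png

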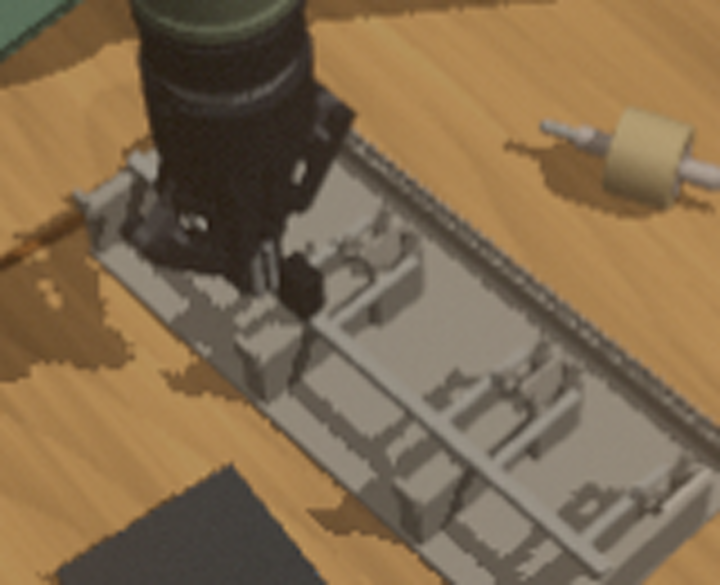

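```bash
python3 - <<'E'
from h import *
f=cam("scene"); p=get_state()["position"]
P=[p+np.array([0,0,d]) for d in (0,.019,.037)]
px=w2p(f,P); print((px-[140,160])*4.5)
save(f,"g3s",(165,190,245,250),9,px)
E
```

```text
[[257.16348482 319.50747342]
 [254.43135392 297.92837093]
 [251.78132233 276.93070817]]
```

View pics/g3s.png

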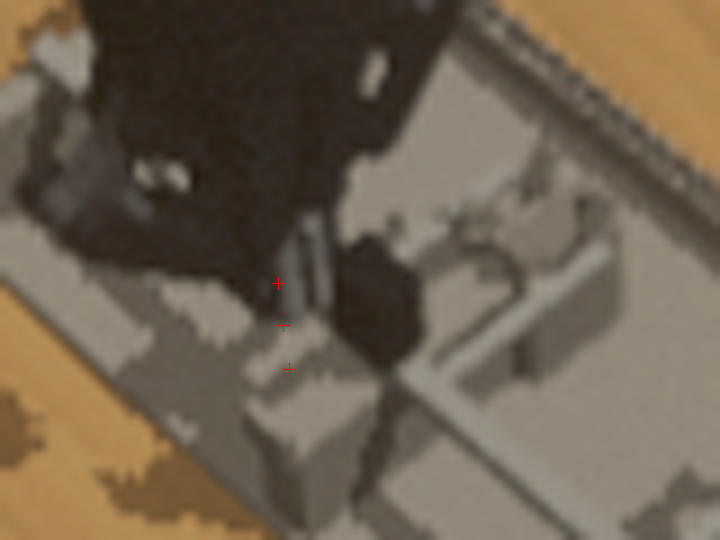

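```bash
python3 - <<'E'
from h import *
a=get_state()["position"]; move_l((a[0],a[1],.15),.2)
movep((.5,-.15,.09),down(np.pi/2+YW)); info()
r=move_l((.5,-.15,.04),.08,until_force=4); info(r)
r=move_l((.5,-.15,-.045),.03,until_force=4); info(r)
f=cam("scene"); save(f,"t0",(180,60,340,180),5,w2p(f,[get_state()["position"],(.5,-.15,0)]))
p=get_state()["position"]; move_l(p+[0,0,.05],.15)
E
```

```text
t=18.10 pos [ 0.5001 -0.1499  0.0897] st [ 0.4872 -0.1876] F [-0.32  0.29 -0.27] gap 0.000
False t=18.88 pos [ 0.5003 -0.1501  0.0402] st [ 0.4874 -0.1879] F [ 0.37  0.2  -1.12] gap -0.001
True t=21.07 pos [ 0.5    -0.15   -0.0356] st [ 0.487  -0.1878] F [-0.91  0.49  4.8 ] gap -0.001
```

View pics/t0.png

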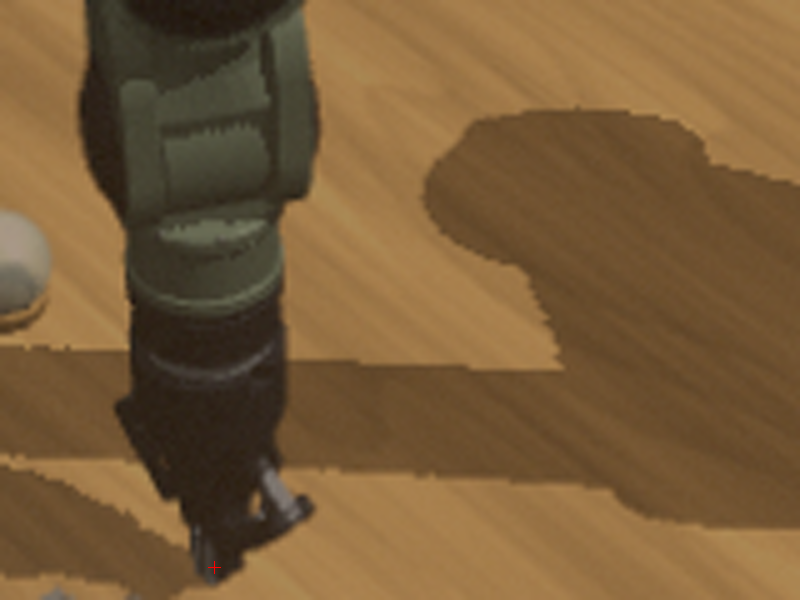

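```bash
cat >> h.py <<'E'
OFF=.0352  # true shut fingertip is this much behind reported TCP
def tip(p): return np.array([p[0],p[1],p[2]-OFF])
def tz(): return get_state()["position"][2]+OFF
E
python3 - <<'E'
from h import *
let_go()
movep(tip(D2(.654,-.0590,.13)),down(YW)); f=cam("wrist"); save(f,"g4",s=1.5)
move_l(tip(D2(.654,-.0590,.067)),.1,until_force=6); info("down")
grab(30); info("grab"); a=get_state()["position"]
if get_state()["finger_gap"]>.1:
    s,t=st(a)
    r=move_l(D2(s+.030,t,a[2]),.03,until_force=9); info("open %s"%r)
    sleep(.2); info()
f=cam("wrist"); save(f,"g5",s=1.5)
E
```

```text
down t=24.88 pos [ 0.6571 -0.0089  0.0322] st [ 0.6545 -0.0591] F [-0.54 -0.12  0.01] gap 0.999
grab t=25.51 pos [ 0.6578 -0.0088  0.0323] st [ 0.6552 -0.059 ] F [ 3.22  0.57 -0.23] gap 0.175
open True t=26.37 pos [ 0.6836 -0.0068  0.0322] st [ 0.6811 -0.059 ] F [-1.72 -0.07  5.13] gap 0.181
 t=26.57 pos [ 0.6836 -0.0068  0.0322] st [ 0.6811 -0.059 ] F [0.59 0.72 3.86] gap 0.172
```

View pics/g5.png

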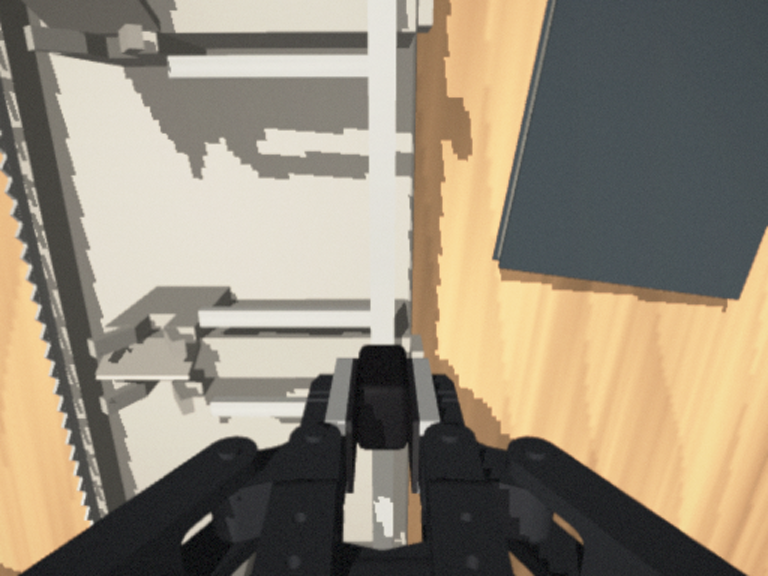

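```bash
python3 - <<'E'
from h import *
a=get_state()["position"]; s,t=st(a)
r=move_l(D2(s+.004,t,a[2]),.02,until_force=8); info("open %s"%r)
let_go(); a=get_state()["position"]; move_l((a[0],a[1],.12),.2)
f=look(.44,.02,.13,z=.025); save(f,"wd2",(130,100,390,250),3); np.savez("wd2.npz",img=f["img"],T=f["T"],K=f["K"],D=f["D"])
print([ (d["centre"],p2w(f,d["centre"],.025),d["score"]) for d in tip_of("wrist","roll_wide")])
for m in silhouettes("wrist","roll_wide"):
    ys,xs=np.nonzero(m["mask"]); print(m["score"],m["centre"],xs.min(),xs.max(),ys.min(),ys.max())
f=look(.433,.225,.13,z=.025); save(f,"m2",(130,100,390,250),3); np.savez("m2.npz",img=f["img"],T=f["T"],K=f["K"],D=f["D"])
print([ (d["centre"],p2w(f,d["centre"],.025),d["score"]) for d in tip_of("wrist","roll_mid")])
f=cam("top"); save(f,"top2",(120,110,330,290),3.5)
E
```

```text
open True t=26.82 pos [ 0.6835 -0.0068  0.0322] st [ 0.681 -0.059] F [-1.47 -0.34  5.08] gap 0.175
[([250.4, 185.4], array([0.43812777, 0.01699124, 0.025     ]), 0.6)]
0.75 [248.9, 188.9] 190 313 154 221
[([225.4, 27.8], array([0.30295141, 0.20253338, 0.025     ]), 0.94), ([396.5, 63.7], array([0.32918158, 0.33841493, 0.025     ]), 0.93), ([277.8, 333.4], array([0.5958248 , 0.24879449, 0.025     ]), 0.85)]
```

View pics/wd2.png

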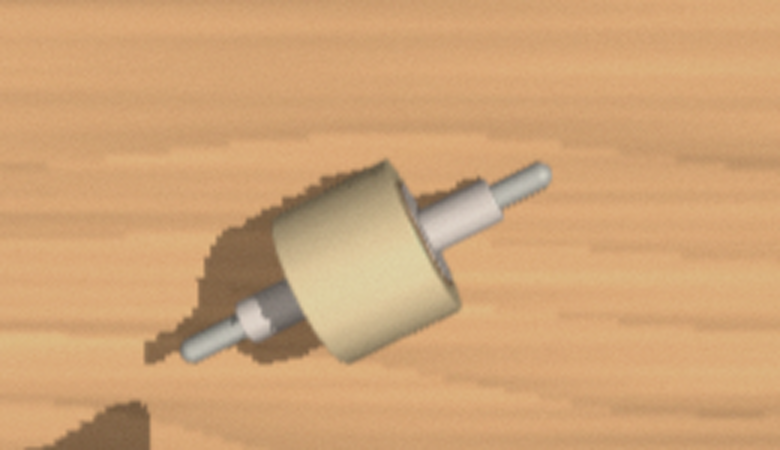

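View pics/m2.png

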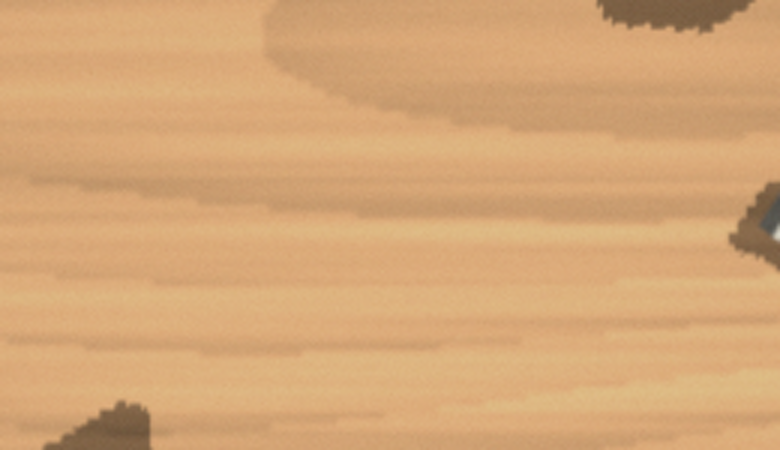

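View pics/top2.png

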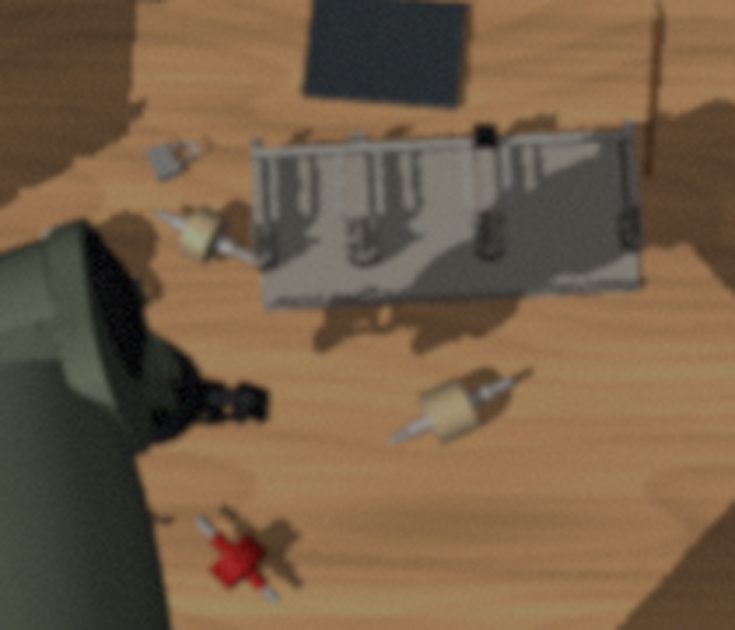

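```bash
cat >> h.py <<'E'
from scipy.optimize import minimize
def cream(img):
    hsv=cv2.cvtColor(img[:,:,::-1].copy(),cv2.COLOR_BGR2HSV); return hsv
def cylpts(c,yaw,w,r=.025,n=48):
    a=np.linspace(0,2*np.pi,n,endpoint=False); d=np.array([np.cos(yaw),np.sin(yaw),0]); e=np.array([-np.sin(yaw),np.cos(yaw),0]); k=np.array([0,0,1.])
    return np.concatenate([c+sg*w/2*d+r*(np.cos(a)[:,None]*e+np.sin(a)[:,None]*k) for sg in (-1,1)])
def hullmask(f,P,shape,up=4):
    h=cv2.convexHull((w2p(f,P)*up+ (up-1)/2).astype(np.float32)).astype(np.int32)
    m=np.zeros((shape[0]*up,shape[1]*up),np.uint8); cv2.fillConvexPoly(m,h,1); return m
E
python3 - <<'E'
from h import *
np.set_printoptions(precision=4,suppress=True)
f=dict(np.load("wd2.npz")); 
tl=p2w(f,(190.3,217.3),.025); tr=p2w(f,(313.7,156.7),.025)
d=tr-tl; print(tl,tr,"len",np.linalg.norm(d),"yaw",np.arctan2(d[1],d[0]))
yaw=np.arctan2(d[1],d[0]); u=d/np.linalg.norm(d)
body=np.array([(273,230),(388,160),(402,178),(462,303),(348,363)])/3+[130,100]
m=np.zeros((384*4,512*4),np.uint8); cv2.fillConvexPoly(m,(body*4).astype(np.int32),1)
def cost(v):
    q=hullmask(f,cylpts(np.array([v[0],v[1],.025]),yaw,.038),(384,512)); return 1-(q&m).sum()/(q|m).sum()
r=minimize(cost,((tl+tr)/2)[:2],method="Nelder-Mead",options=dict(initial_simplex=[((tl+tr)/2)[:2]+np.array(k) for k in [(0,0),(.004,0),(0,.004)]]))
c=np.r_[r.x,.025]; print("centre",c,r.fun,"left",np.dot(c-tl,u),"right",np.dot(tr-c,u),"perp",np.cross(u,c-tl))
E
```

```text
[ 0.4691 -0.0386  0.025 ] [0.4119 0.0721 0.025 ] len 0.12457275064066581 yaw 2.0473118087326663
centre [0.44   0.0198 0.025 ] 0.14435212930173436 left 0.06524352958257006 right 0.059329221058095766 perp [-0.    -0.    -0.001]
```

```bash
python3 - <<'E'
from h import *
c=np.array([.4396,.0190]); yw=2.047
movep(tip((*c,.11)),down(yw)); sleep(.2)
r=move_l(tip((*c,.037)),.1,until_force=5); info(r)
grab(40); info("grab")
a=get_state()["position"]; move_l(a+[0,0,.075],.12); info("lift"); sleep(.2)
f=cam("wrist"); save(f,"p1",s=1.5); f=cam("scene"); save(f,"p1s",(200,120,330,240),5)
E
```

```text
False t=33.17 pos [0.44   0.019  0.0021] st [ 0.4402 -0.0147] F [-0.04  0.27  0.02] gap 0.997
grab t=33.67 pos [0.44   0.0191 0.0023] st [ 0.4402 -0.0146] F [-0.67 -0.73  5.31] gap 0.432
lift t=34.45 pos [0.4394 0.0191 0.0768] st [ 0.4396 -0.0145] F [ 0.27  0.65 -1.8 ] gap 0.429
```

View pics/p1.png

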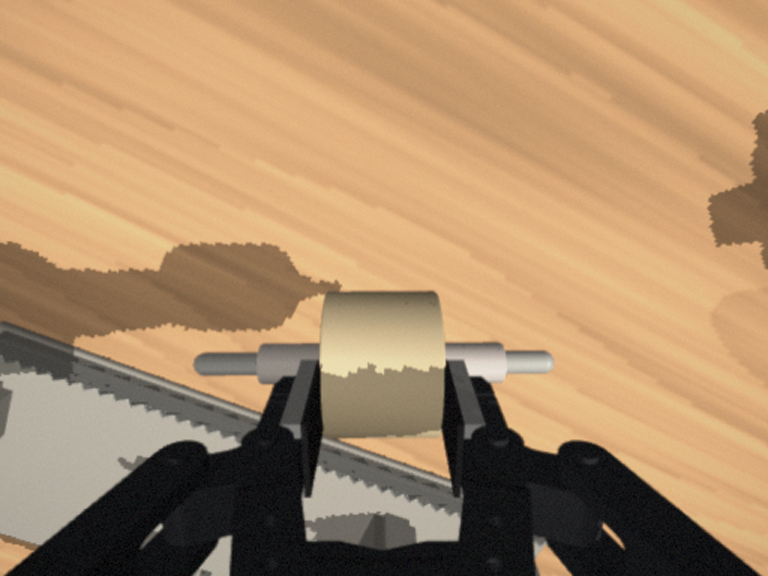

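View pics/p1s.png

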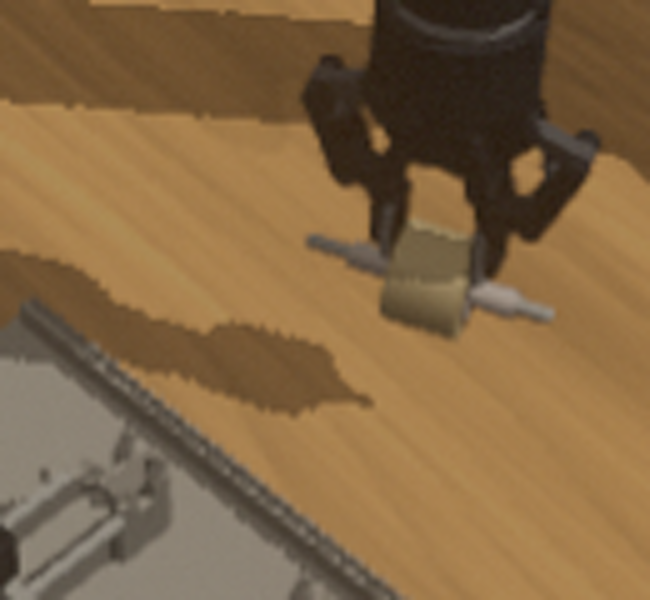

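```bash
python3 - <<'E'
from h import *
ro=down(np.pi/2+YW); s,t=.600,-.1279
movep(D2(s,t,.115-.0227),ro); 
move_l(D2(s,t,.073-.0227),.1); sleep(.2); info()
f=cam("wrist"); save(f,"q1",s=1.5); f=cam("scene"); save(f,"q1s",(140,130,280,250),5)
E
```

```text
t=36.33 pos [ 0.6087 -0.0818  0.0512] st [ 0.6006 -0.128 ] F [ 0.28  0.13 -1.03] gap 0.430
```

View pics/q1.png

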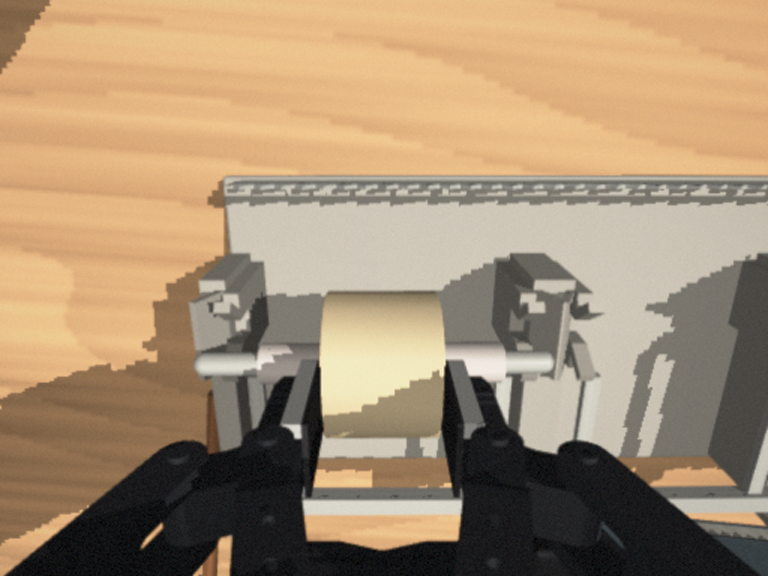

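View pics/q1s.png

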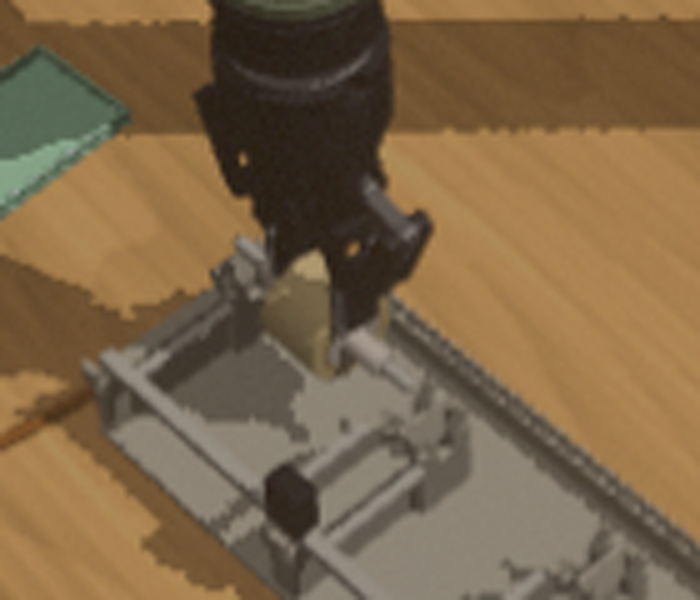

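```bash
python3 - <<'E'
from h import *
f=cam("wrist"); T0=-.1272; S=.5985
P=[D2(S+a,T0+b,.062) for a in(-.013,.013) for b in (-.067,-.060,-.054,.054,.060,.067)]
P+= [D2(S,T0+b,.042) for b in (-.06,.06)]
save(f,"q2",(110,150,410,300),2.66,w2p(f,P))
E
```

```text
(no output)
```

View pics/q2.png

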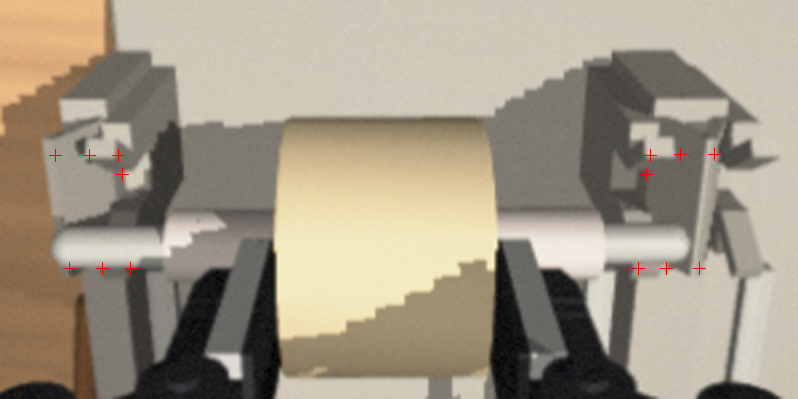

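```bash
python3 - <<'E'
from h import *
a=get_state()["position"]
for z in (.066,.060,.056,.052,.048,.045,.043,.0415):
    r=move_l([a[0],a[1],z-.0227],.03,until_force=14); info("zc %.4f %s"%(z,r))
    if r: break
f=cam("wrist"); save(f,"q3",(90,150,430,330),2.3)
E
```

```text
zc 0.0660 False t=36.86 pos [ 0.608  -0.0817  0.0429] st [ 0.6    -0.1279] F [-0.4  -0.62  0.2 ] gap 0.427
zc 0.0600 False t=37.21 pos [ 0.6081 -0.0817  0.037 ] st [ 0.6001 -0.1279] F [-0.9   0.19 -0.63] gap 0.434
zc 0.0560 False t=37.49 pos [ 0.6082 -0.0817  0.0331] st [ 0.6001 -0.128 ] F [-0.41  0.4  -0.9 ] gap 0.429
zc 0.0520 False t=37.77 pos [ 0.6082 -0.0815  0.0291] st [ 0.6002 -0.1278] F [ 0.57  0.34 -0.43] gap 0.432
zc 0.0480 False t=38.06 pos [ 0.6083 -0.0821  0.0251] st [ 0.6002 -0.1284] F [ 0.24 -1.26 -1.31] gap 0.431
zc 0.0450 False t=38.31 pos [ 0.6084 -0.0822  0.022 ] st [ 0.6003 -0.1285] F [ 1.74 -2.44 -2.49] gap 0.432
zc 0.0430 False t=38.56 pos [ 0.6085 -0.0822  0.0202] st [ 0.6005 -0.1285] F [ 0.47 -3.12 -3.38] gap 0.432
zc 0.0415 False t=38.81 pos [ 0.6087 -0.0822  0.0195] st [ 0.6007 -0.1285] F [-1.11 -3.58  3.98] gap 0.427
```

View pics/q3.png

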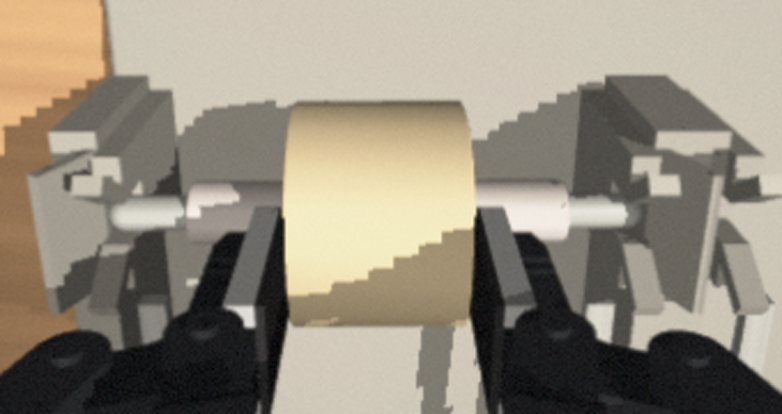

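```bash
python3 - <<'E'
from h import *
let_go(); info("rel"); a=get_state()["position"]; move_l(a+[0,0,.06],.15); info("up"); sleep(.2)
f=cam("wrist"); save(f,"q4",(60,120,450,330),2)
f=cam("scene"); save(f,"q4s",(140,130,320,280),4.4)
f=cam("top"); save(f,"top3",(120,110,330,290),3.5)
print([ (d["centre"],p2w(f,d["centre"],.025),d["score"]) for d in tip_of("top","roll_mid")])
E
```

```text
rel t=39.40 pos [ 0.6083 -0.0815  0.0187] st [ 0.6002 -0.1278] F [-0.17  0.3  -0.42] gap 1.005
up t=39.95 pos [ 0.6081 -0.0815  0.0784] st [ 0.6001 -0.1278] F [-0.63 -0.18 -0.88] gap 1.003
[([177.6, 180.4], array([0.58331749, 0.2453201 , 0.025     ]), 0.76)]
```

View pics/q4.png

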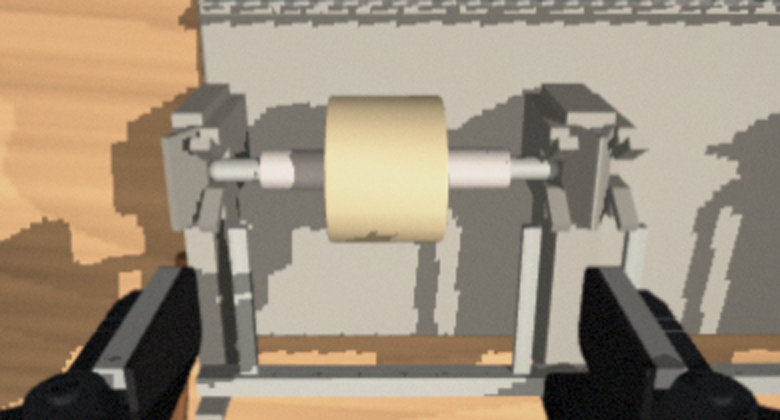

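View pics/top3.png

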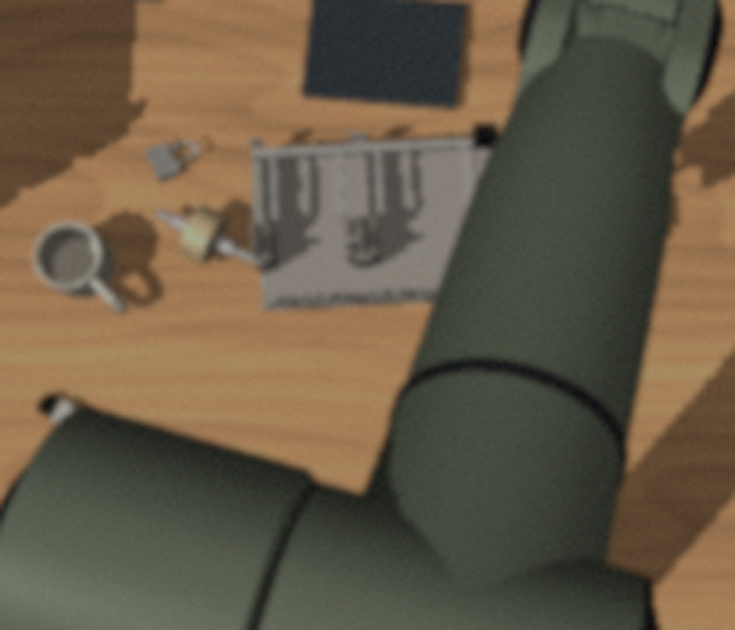

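View pics/q4s.png

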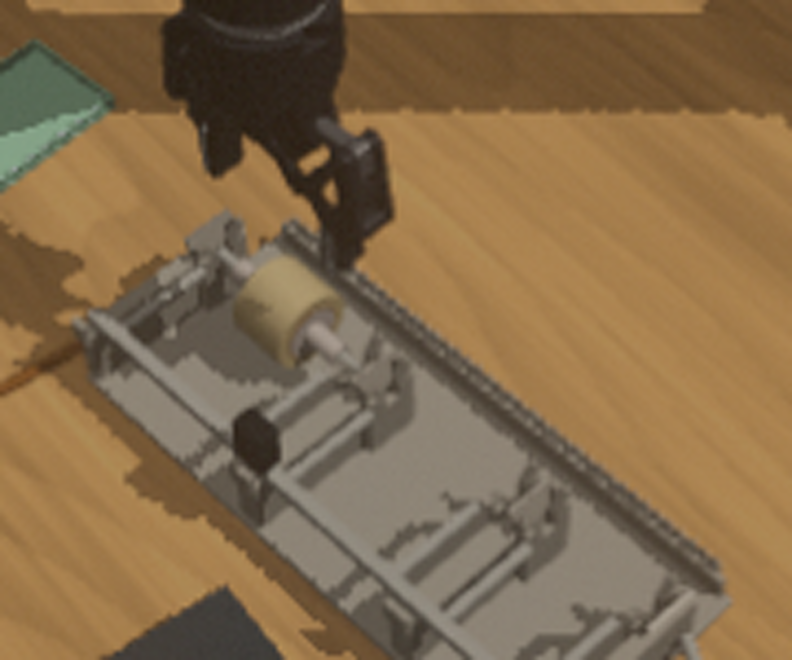

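```bash
python3 - <<'E'
from h import *
f=look(.59,.247,.15,z=.025); save(f,"m3",(100,60,420,290),2.5); np.savez("m3.npz",img=f["img"],T=f["T"],K=f["K"],D=f["D"])
print([ (d["centre"],p2w(f,d["centre"],.025),d["score"]) for d in tip_of("wrist","roll_mid")]); info()
E
```

```text
[([253.7, 193.0], array([0.59550592, 0.2459416 , 0.025     ]), 0.64)]
 t=42.02 pos [0.571  0.2465 0.1499] st [0.5881 0.2021] F [-0.43 -0.44 -0.28] gap 1.000
```

View pics/m3.png

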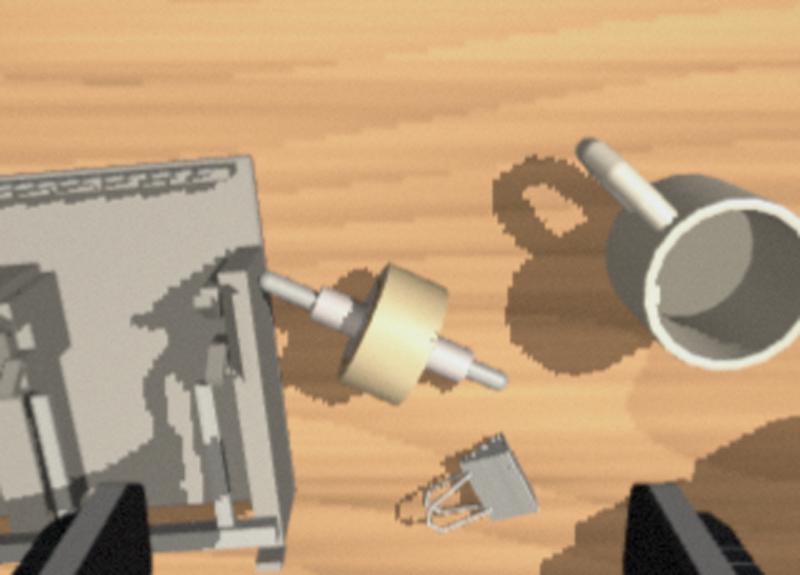

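```bash
python3 - <<'E'
from h import *
f=dict(np.load("m3.npz")); tl=p2w(f,(206.3,172.8),.025); tr=p2w(f,(301,211.8),.025); d=tr-tl; L=np.linalg.norm(d); u=d/L
c=(tl*50+tr*55)/105; yaw=np.arctan2(u[1],u[0]); print(tl,tr,L,c,yaw)
# jaw axis perpendicular to the spindle
yj=yaw-np.pi/2; 
print(yj, ik(tip((c[0],c[1],.012)),down(yj)))
g=c[:2]+.001*u[:2]
movep(tip((*g,.11)),down(yj)); sleep(.2)
f=cam("wrist"); save(f,"m4",s=1.5)
r=move_l(tip((*g,.011)),.1,until_force=5); info(r)
grab(35); info("grab")
f=cam("wrist"); save(f,"m5",s=1.5)
E
```

```text
[0.5751854  0.20127451 0.025     ] [0.61519739 0.29232917 0.025     ] 0.09945807998779498 [0.59614406 0.24896981 0.025     ] 1.1567685304806903
-0.4140277963142063 [ 0.28144286  0.70414367 -0.16954556  0.6971071   0.          2.26626699]
False t=45.14 pos [ 0.5973  0.2501 -0.0234] st [0.6147 0.2037] F [-0.16  0.38  0.3 ] gap 0.996
grab t=45.57 pos [ 0.5969  0.25   -0.0234] st [0.6143 0.2037] F [-0.75  0.02  5.5 ] gap 0.572
```

View pics/m5.png

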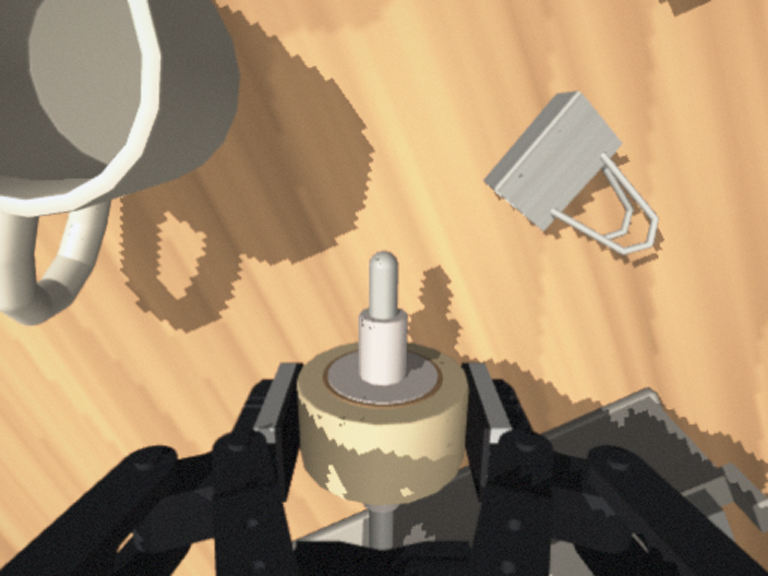

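```bash
python3 - <<'E'
from h import *
a=get_state()["position"]; move_l(a+[0,0,.10],.15); info("lift")
movep((.43,.10,.03),down(YW)); info()
r=move_l((.43,.10,-.0236),.08,until_force=4); info(r)
let_go(); sleep(.3); a=get_state()["position"]; move_l(a+[0,0,.10],.15)
f=look(.43,.10,.13,z=.025); save(f,"m6",(130,80,390,270),3); np.savez("m6.npz",img=f["img"],T=f["T"],K=f["K"],D=f["D"])
f=cam("scene"); save(f,"m6s",(140,130,440,355),2.6)
E
```

```text
lift t=46.44 pos [0.5961 0.2498 0.0755] st [0.6135 0.2035] F [ 0.45 -0.42 -1.07] gap 0.573
 t=47.36 pos [0.4317 0.1003 0.0302] st [0.4381 0.067 ] F [ 0.08  0.21 -1.3 ] gap 0.572
True t=48.02 pos [ 0.4298  0.1003 -0.0234] st [0.4362 0.0672] F [-0.6   0.39  5.35] gap 0.574
```

View pics/m6.png

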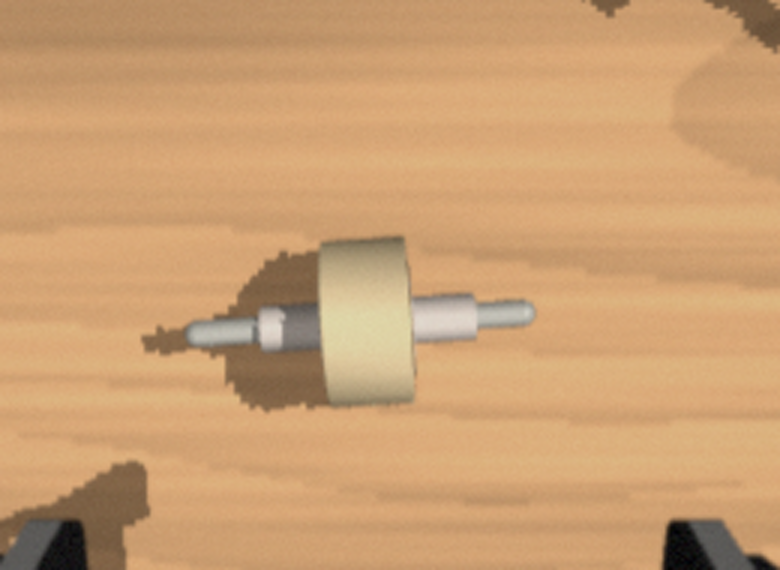

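View pics/m6s.png

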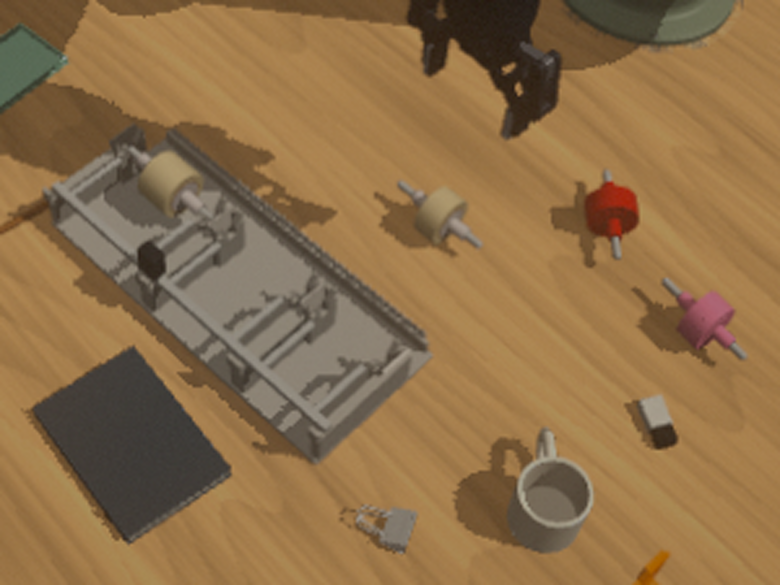

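```bash
python3 - <<'E'
from h import *
f=dict(np.load("m6.npz")); tl=p2w(f,(192.3,191.3),.025); tr=p2w(f,(308.3,184.3),.025); d=tr-tl; L=np.linalg.norm(d); u=d/L
c=(tl*50+tr*55)/105; yaw=np.arctan2(u[1],u[0]); print(L,c,yaw)
movep(tip((c[0],c[1],.10)),down(yaw)); sleep(.1)
r=move_l(tip((c[0],c[1],.0405)),.1,until_force=5); info(r)
grab(45); info("grab"); zc=.025-get_state()["position"][2]; print("zc rel",zc)
a=get_state()["position"]; move_l(a+[0,0,.065],.12); sleep(.2); info("lift")
f=cam("wrist"); save(f,"m7",(90,150,430,330),2.3); 
open("zc.txt","w").write(str(zc))
E
```

```text
0.10408319094798048 [0.42986309 0.09923033 0.025     ] 1.633455962748078
False t=52.55 pos [0.4304 0.0993 0.0059] st [0.4368 0.0661] F [-0.89  0.34  0.1 ] gap 0.996
grab t=53.13 pos [0.4302 0.0992 0.0056] st [0.4365 0.066 ] F [-1.1  -1.01  4.62] gap 0.274
zc rel 0.01937701241477708
lift t=54.02 pos [0.4294 0.0991 0.0698] st [0.4357 0.066 ] F [-0.01  0.21 -0.75] gap 0.271
```

View pics/m7.png

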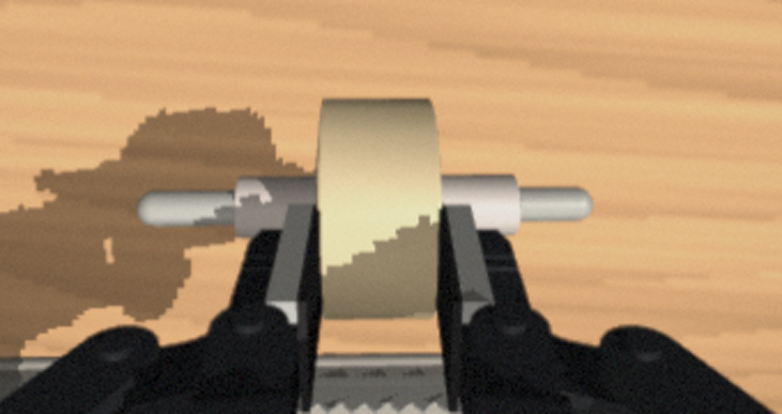

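```bash
python3 - <<'E'
from h import *
zc=float(open("zc.txt").read()); ro=down(np.pi/2+YW); s,t=.5995,-.0027
movep(D2(s,t,.115-zc),ro); move_l(D2(s,t,.073-zc),.1); sleep(.2); info()
f=cam("wrist"); save(f,"m8",(90,130,430,330),2.3)
E
```

```text
t=55.58 pos [0.5986 0.0432 0.0545] st [ 0.6001 -0.0027] F [ 0.74 -0.07 -1.06] gap 0.273
```

View pics/m8.png

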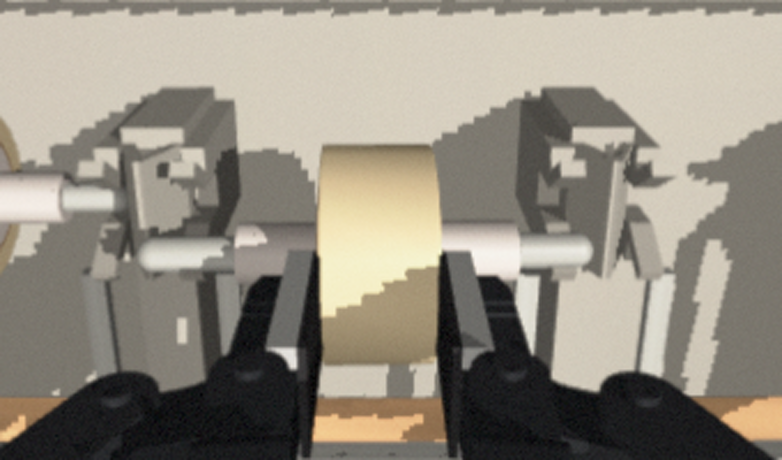

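```bash
python3 - <<'E'
from h import *
zc=float(open("zc.txt").read()); s,t=.5995,-.0038
for z in (.072,.066,.060,.056,.052,.048,.045,.043,.0415):
    r=move_l(D2(s,t,z-zc),.03,until_force=14); info("zc %.4f %s"%(z,r))
    if r: break
f=cam("wrist"); save(f,"m9",(90,130,430,330),2.3)
E
```

```text
zc 0.0720 False t=55.88 pos [0.5981 0.0419 0.0527] st [ 0.5995 -0.0039] F [-0.11  0.41 -0.87] gap 0.273
zc 0.0660 False t=56.23 pos [0.5976 0.042  0.0462] st [ 0.5991 -0.0037] F [ 0.16 -0.07 -0.99] gap 0.274
zc 0.0600 False t=56.58 pos [0.5977 0.042  0.0403] st [ 0.5992 -0.0038] F [-1.27  0.58 -1.34] gap 0.273
zc 0.0560 False t=56.87 pos [0.5979 0.0422 0.0364] st [ 0.5994 -0.0036] F [-0.59  0.71 -0.55] gap 0.272
zc 0.0520 False t=57.15 pos [0.5978 0.0422 0.0323] st [ 0.5993 -0.0036] F [ 0.07  1.82 -1.27] gap 0.275
zc 0.0480 False t=57.43 pos [0.5977 0.0423 0.0283] st [ 0.5992 -0.0035] F [-0.37  1.36 -1.02] gap 0.273
zc 0.0450 False t=57.68 pos [0.5977 0.0422 0.0252] st [ 0.5991 -0.0036] F [ 1.18  1.81 -1.43] gap 0.273
zc 0.0430 False t=57.93 pos [0.5981 0.0421 0.0235] st [ 0.5995 -0.0038] F [-0.31  1.59 -0.46] gap 0.276
zc 0.0415 False t=58.18 pos [0.5984 0.042  0.0228] st [ 0.5998 -0.0039] F [-1.1   0.66  4.11] gap 0.277
```

View pics/m9.png

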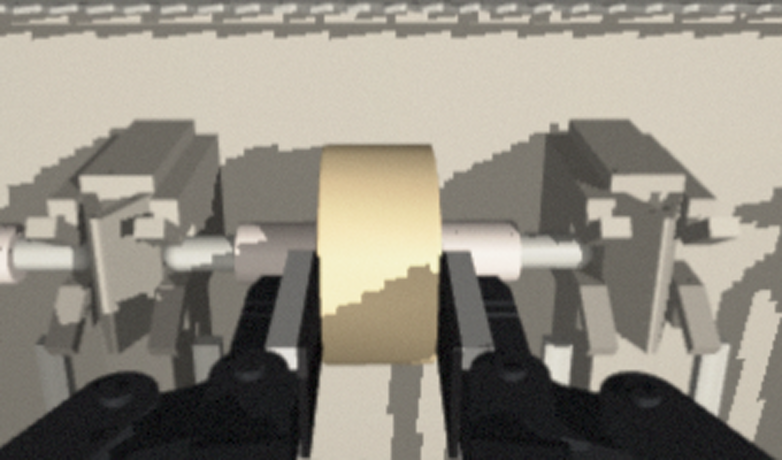

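```bash
python3 - <<'E'
from h import *
let_go(); info("rel"); a=get_state()["position"]; move_l(a+[0,0,.07],.15); sleep(.1)
f=cam("wrist"); save(f,"n1",(20,100,470,384),1.7)
f=cam("scene"); save(f,"n1s",(140,130,320,280),4.4)
E
```

```text
rel t=58.86 pos [0.598 0.042 0.022] st [ 0.5995 -0.0039] F [-0.16  0.2  -0.68] gap 1.001
```

View pics/n1.png

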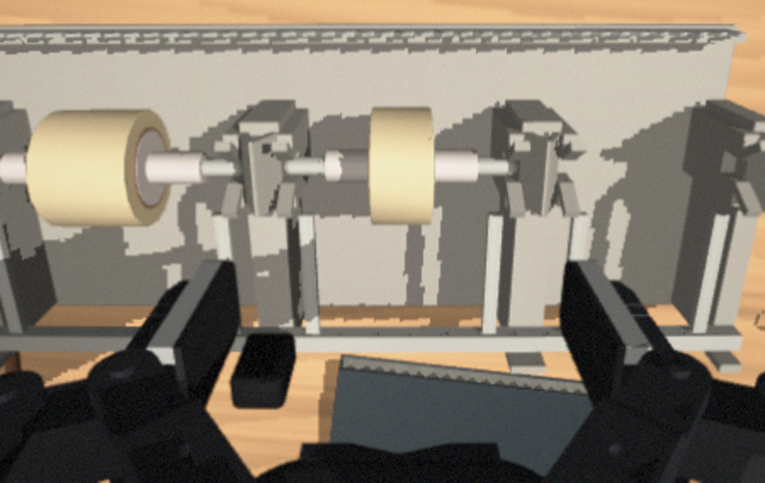

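View pics/n1s.png

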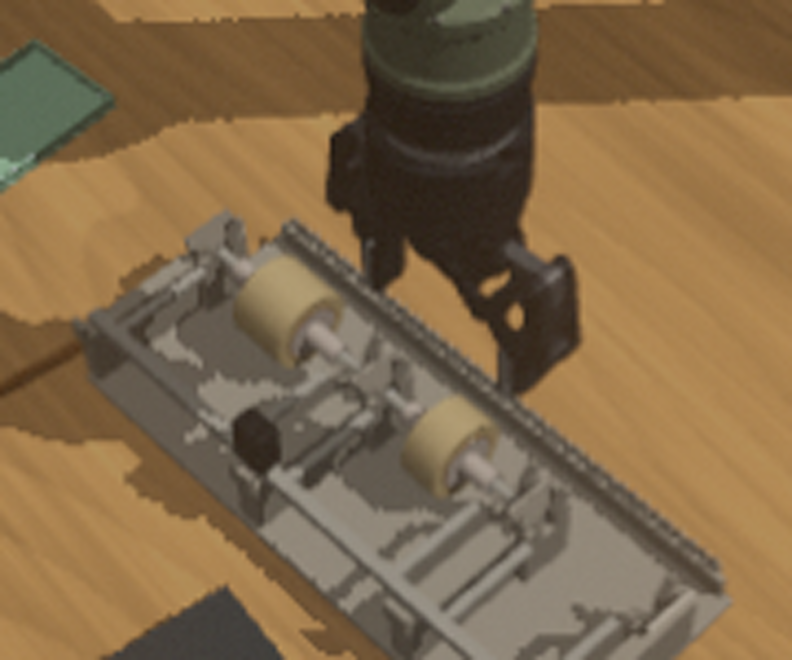

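Both rolls sit level in their bays. Next I close the keeper.

```bash
python3 - <<'E'
from h import *
movep(tip(D2(.681,-.0590,.13)),down(YW))
r=move_l(tip(D2(.681,-.0590,.067)),.1,until_force=6); info("down %s"%r)
grab(30); info("grab"); a=get_state()["position"]; s,t=st(a)
if get_state()["finger_gap"]>.1:
    r=move_l(D2(.6551-.004,t,a[2]),.03,until_force=9); info("shut %s"%r)
    sleep(.2); info()
    r=move_l(D2(.6551-.004,t,a[2]),.02,until_force=9); info("shut %s"%r)
f=cam("wrist"); save(f,"k1",s=1.5)
E
```

```text
down False t=61.81 pos [ 0.684  -0.0068  0.0323] st [ 0.6815 -0.0591] F [0.41 0.41 0.4 ] gap 1.004
grab t=62.44 pos [ 0.6837 -0.0068  0.0321] st [ 0.6811 -0.059 ] F [-0.65 -0.23  2.03] gap 0.180
shut True t=63.27 pos [ 0.6579 -0.0088  0.0321] st [ 0.6553 -0.059 ] F [ 1.14 -0.81  2.38] gap 0.177
 t=63.48 pos [ 0.6578 -0.0088  0.0321] st [ 0.6552 -0.059 ] F [-1.43 -0.07  4.14] gap 0.177
shut True t=63.69 pos [ 0.658  -0.0088  0.0321] st [ 0.6554 -0.059 ] F [1.08 0.56 1.84] gap 0.176
```

View pics/k1.png

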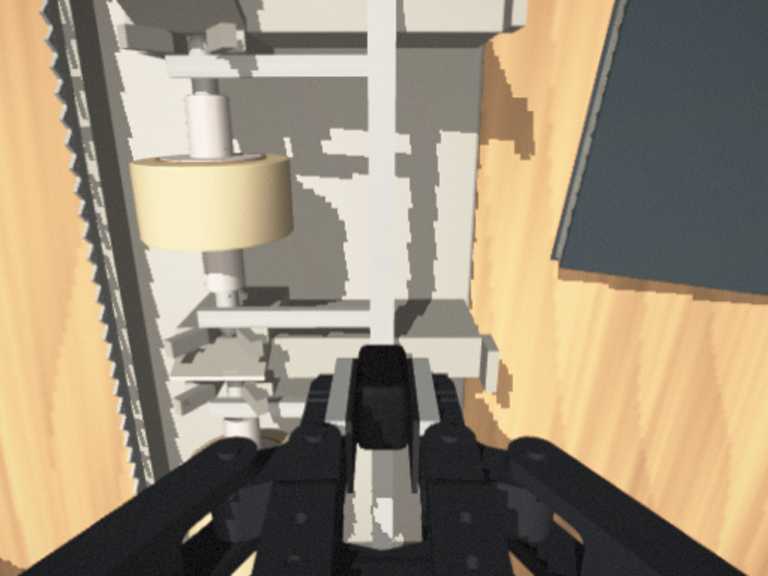

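```bash
cat >> h.py <<'E'
def fz(n=6,dt=.02):
    v=[]
    for _ in range(n): v.append(get_state()["contact_force"][2]); sleep(dt)
    return float(np.mean(v)),float(np.min(v))
def pull(s,t,ztip,grip=70):
    ro=down(np.pi/2+YW)
    movep(tip(D2(s,t,.12)),ro)
    r=move_l(tip(D2(s,t,ztip)),.08,until_force=5); info("down %s"%r)
    if r: return False
    b=fz()[0]; grab(grip); info("grab"); b2=fz()[0]; print("base",b,b2)
    a=get_state()["position"]; z=a[2]
    # step up
    hist=[]
    for k in range(40):
        m,_=fz(3); pullN=b-m
        hist.append(round(pullN,1))
        if pullN>9.5: break
        dz=.0004 if pullN<4 else (.0002 if pullN<7.5 else .0001)
        if z-a[2]>.008: print("too far"); break
        z+=dz; move_l([a[0],a[1],z],.01)
    print("pull",hist,"dz",z-a[2]); info()
    t0=get_state()["clock"]; hh=[]
    while get_state()["clock"]-t0<1.8:
        m,_=fz(4); p=b-m; hh.append(round(p,1))
        if p<9.0: z+=.0001; move_l([a[0],a[1],z],.01)
        elif p>11.5: z-=.0001; move_l([a[0],a[1],z],.01)
    print("hold",hh); info()
    f=cam("wrist")
    move_l([a[0],a[1],a[2]],.02); print("after",b-fz()[0])
    let_go(); info("rel"); move_l([a[0],a[1],a[2]+.07],.15); info("up"); return f
E
python3 - <<'E'
from h import *
let_go(); a=get_state()["position"]; move_l(a+[0,0,.06],.15)
f=cam("top"); save(f,"k2t",(120,110,330,290),3.5)
f=pull(.5995,-.0039,.0575)
if f is not False: save(f,"k3",s=1.5)
E
```

```text
down False t=67.30 pos [0.5985 0.0419 0.0227] st [ 0.6   -0.004] F [-0.59  0.38  1.19] gap 0.999
grab t=67.99 pos [0.5982 0.0423 0.0227] st [ 0.5997 -0.0035] F [-0.78  1.9   2.71] gap 0.261
base -0.10403503249631457 3.465357657106687
pull [-4.3, -0.7, 1.0, 0.9, 0.7, 0.7, 1.3, 3.7, 8.5, 11.1] dz 0.003300000000000008
 t=70.84 pos [0.5979 0.0423 0.0255] st [ 0.5994 -0.0035] F [  2.61   1.77 -11.68] gap 0.266
hold [12.0, 13.4, 14.0, 13.6, 12.8, 11.5]
 t=72.74 pos [0.5981 0.0423 0.0254] st [ 0.5996 -0.0035] F [  0.07   2.08 -10.26] gap 0.265
after 0.6099772296985366
rel t=73.81 pos [0.5982 0.0423 0.0226] st [ 0.5997 -0.0036] F [ 0.4  -0.41  0.68] gap 1.002
up t=74.42 pos [0.5978 0.0423 0.0922] st [ 0.5993 -0.0035] F [-0.55  0.48  0.09] gap 1.004
```

View pics/k3.png

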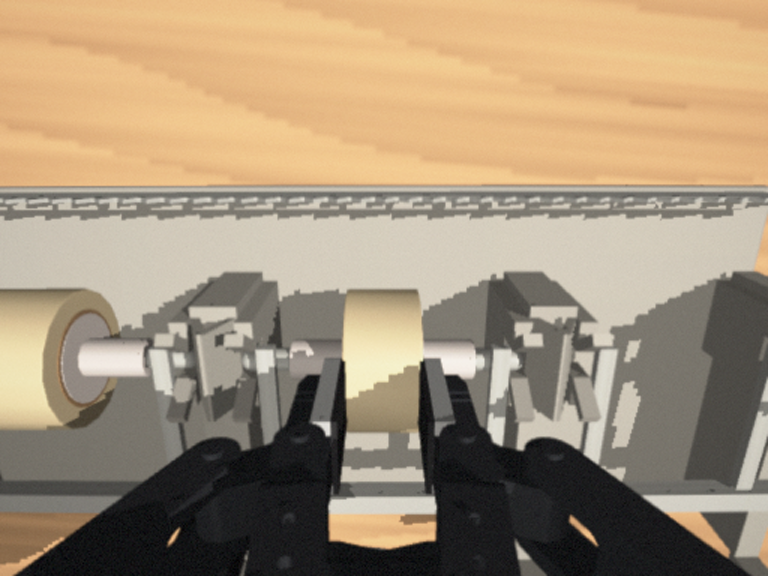

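```bash
python3 - <<'E'
s=open('h.py').read()
s=s.replace("if pullN>9.5: break","if pullN>7.0: break").replace("(.0002 if pullN<7.5 else .0001)",".0002")
s=s.replace("<1.8:","<3.2:").replace("if p<9.0: z+=.0001","if p<9.2: z+=.00006").replace("elif p>11.5: z-=.0001","elif p>10.8: z-=.00006").replace("m,_=fz(4); p=","m,_=fz(8); p=")
open('h.py','w').write(s)
E
python3 - <<'E'
from h import *
f=pull(.5995,-.0037,.0575)
g=cam("wrist"); save(g,"k4",s=1.5)
E
```

```text
down False t=75.61 pos [0.5985 0.0421 0.0227] st [ 0.6    -0.0038] F [ 0.42 -0.22  0.2 ] gap 0.999
grab t=76.30 pos [0.5981 0.0425 0.0224] st [ 0.5996 -0.0033] F [-0.8   1.56  1.58] gap 0.263
base 0.2458182607729098 1.6028440042917993
pull [-1.7, 0.1, 1.6, 1.1, 1.3, 3.1, 6.2, 8.7] dz 0.002600000000000005
 t=78.55 pos [0.5978 0.0425 0.0246] st [ 0.5993 -0.0033] F [ 0.82  2.41 -8.63] gap 0.261
hold [8.5, 11.3, 12.3, 12.0, 11.5, 11.1, 10.2, 9.9, 10.2, 10.0, 9.7, 9.7, 9.6]
 t=81.78 pos [0.598  0.0425 0.0247] st [ 0.5995 -0.0034] F [-1.36  3.21 -8.81] gap 0.263
after 1.7326657472498301
rel t=82.83 pos [0.5982 0.0424 0.0225] st [ 0.5997 -0.0034] F [0.06 0.9  0.26] gap 1.000
up t=83.45 pos [0.5977 0.0425 0.0919] st [ 0.5992 -0.0033] F [-0.42 -0.27 -1.23] gap 0.997
```

View pics/k4.png

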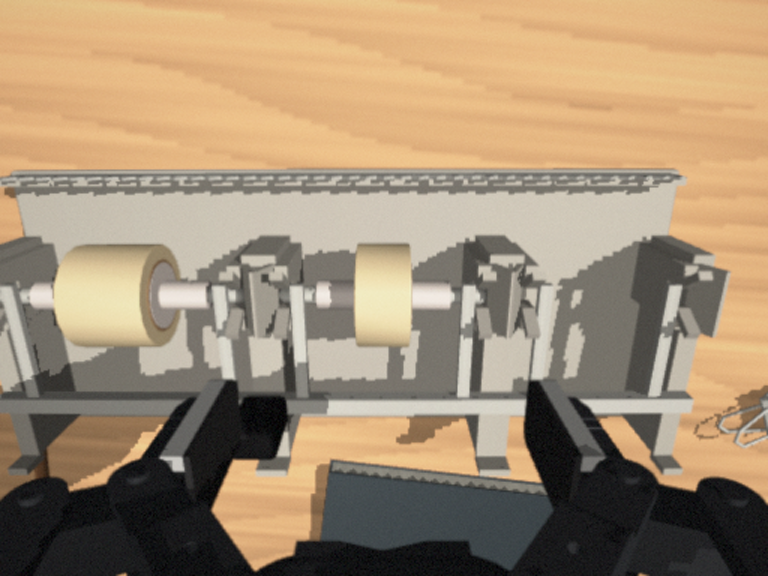

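```bash
python3 - <<'E'
from h import *
f=pull(.600,-.1285,.0560)
if f is not False: save(f,"k5",s=1.5)
g=cam("wrist"); save(g,"k6",s=1.5)
E
```

```text
down False t=85.02 pos [ 0.6086 -0.0824  0.0213] st [ 0.6005 -0.1287] F [-0.07 -0.42  0.41] gap 1.003
grab t=85.62 pos [ 0.6083 -0.0824  0.0211] st [ 0.6002 -0.1286] F [-0.17 -0.43  1.23] gap 0.419
base -0.11083918271145266 2.6442614906982223
pull [-2.6, -0.7, 0.8, 2.3, 4.3, 5.9, 7.5] dz 0.0020000000000000018
 t=87.58 pos [ 0.6079 -0.0823  0.0228] st [ 0.5999 -0.1285] F [ 0.75 -1.92 -6.73] gap 0.420
hold [8.0, 8.8, 9.7, 9.6, 9.8, 9.9, 10.0, 10.2, 10.1, 10.6, 9.9, 10.0, 10.1, 10.1, 10.3, 9.9, 10.1, 10.2, 10.0, 10.2, 10.2]
 t=90.88 pos [ 0.6082 -0.0823  0.0232] st [ 0.6001 -0.1285] F [-1.85 -2.53 -9.72] gap 0.420
after 2.2882478554051913
rel t=91.83 pos [ 0.6086 -0.0824  0.0213] st [ 0.6005 -0.1286] F [-0.43  0.16  0.53] gap 1.001
up t=92.44 pos [ 0.6079 -0.0822  0.0906] st [ 0.5998 -0.1285] F [-0.34 -0.04 -0.37] gap 0.996
```

View pics/k6.png

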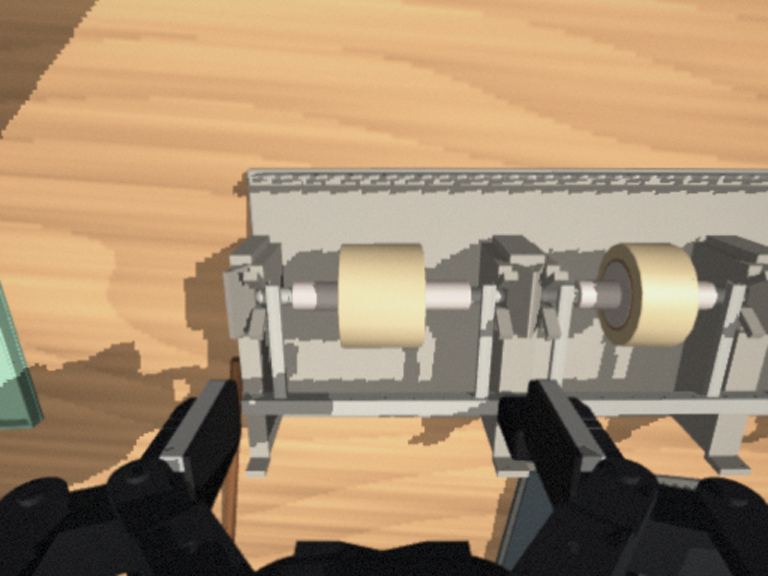

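```bash
python3 - <<'E'
from h import *
a=get_state()["position"]; move_l(a+[0,0,.08],.2)
movep((.35,-.1,.28),down(np.pi/2)); sleep(.3)
f=cam("scene"); save(f,"end_s",s=1.5); 
for o,z in [("keeper_grip",.074),("espresso_cup",0),("binder_clip",0),("glass_ball",0),("pencil",0),("phone_case",0),("eraser",0),("notebook",0),("roll_mid",.042),("roll_wide",.042)]:
    print(o,[(np.round(p2w(f,d["centre"],z)[:2],3),round(d["score"],2)) for d in tip_of("scene",o)][:4])
info()
E
```

```text
keeper_grip [(array([ 0.662, -0.01 ]), 0.92)]
espresso_cup [(array([0.569, 0.368]), 0.82), (array([ 0.626, -0.06 ]), 0.73)]
binder_clip [(array([0.671, 0.291]), 0.69)]
glass_ball [(array([ 0.468, -0.384]), 0.9)]
pencil [(array([ 0.755, -0.178]), 0.49)]
phone_case []
eraser [(array([0.448, 0.374]), 0.78), (array([ 0.636, -0.04 ]), 0.66)]
notebook [(array([0.792, 0.095]), 0.7), (array([0.575, 0.033]), 0.21)]
roll_mid [(array([0.317, 0.206]), 0.93), (array([0.349, 0.343]), 0.92), (array([0.594, 0.042]), 0.82)]
roll_wide [(array([ 0.602, -0.085]), 0.81)]
 t=94.97 pos [ 0.35 -0.1   0.28] st [ 0.3413 -0.1265] F [-0.03 -0.26 -0.72] gap 1.000
```

View pics/end_s.png

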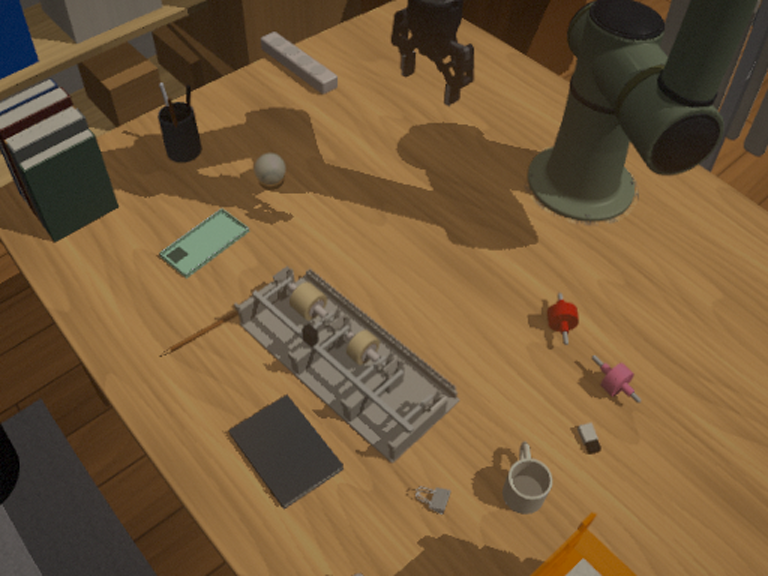

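The final view shows both rolls in their bays at (306,300) and (362,347), the keeper grip at (309,333) in the shut position, and no other roll on the desk. The bystanders and the red and pink look-alikes are where they were.

```bash
python3 - <<'E'
from cell import *
sign_off()
E
```

```text
the job is handed in; nothing more can be done
```

I reloaded the dispenser, locked it and handed it in at about 95 s. The desk held two rolls, mid and wide; there was no narrow roll.

- **Keeper:** I slid it open to its stop, 26 mm. Once both rolls were in and let go, I slid it back to the same stop it started from.
- **Wide roll:** I pressed it into its bay, and it bottomed at about 42 mm.
- **Mid roll:** It was knocked against the dispenser's end early in the run. I picked it up there, set it down on clear desk, gripped it again and pressed it into its bay, also to about 42 mm.
- **Pull tests:** I pulled the mid roll twice, then the wide roll. Each time I felt the 2 mm of play and then the keeper's hard stop.

| Roll | Pull | Readings while held |
|---|---|---|
| Mid | first | 11.5–14 N |
| Mid | second | peaked at 12.3 N, then about 10 N for about 2 s |
| Wide | only | about 10 N for 3 s |

- **Reported TCP:** The shut fingertips turned out to sit about 35 mm behind the reported TCP. My first try at the keeper grip closed on air just above it and touched nothing. I measured the offset by touching the desk and corrected for it from then on.
- **Last checks:** In the last picture both rolls were seated, the keeper was shut, and the bystanders and look-alikes were where they had been. The network missed the phone case, but it is visible in place in that picture.

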